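Clamp the touchstone by its three-wing nut

TASK

Push the black touchstone gently fully home along its rails to the back stop of the bench clamp, then tighten the clamp's three-winged nut (clockwise seen from above; the frame leaves room only for short strokes from the open front side) until the rubber foot holds the stone snugly: the nut must turn clearly harder than it ran free, about one and a half times as hard, but do not overtighten or you chip the stone. Do not shove against the clamp's columns and crosshead, and leave the small things standing round it where they are.

Things in the scene. Friction and masses are not known exactly. Their poses are not given: they have to be found in the camera images.
- clamp: bench clamp, fixed where it stands; dark base plate 14 mm thick, x -140 to +50 and y -100 to +100 mm. Origin on the worktop right under the nut's axis; x points to the clamp's rear (away from its open front), y left, z up
- clamp_frame: fixed part of the clamp, origin and axes as clamp: two steel columns (radius 8 mm) at x +24, y +-82 carry a crosshead bar over the rear half (x +15 to +33, y -95 to +95, z 87 to 103), so the wings can be worked only over the front half (x below about 0). Do not shove against it
- stone_home (a point): point on the base plate's top, 14 mm up, at clamp x -48, y 0, where the centre of the touchstone's underside lies when it is fully home; axes as clamp. Two side rails 8 mm high, 44 mm apart, run from clamp x -75 to -17; the back stop's front face is at x -16
- touchstone: black stone slab 40 x 64 x 11 mm, loose, on the base plate between the rails, long side (its own y) along the clamp's x, 20 to 40 mm short of home to the front. Origin: centre of the underside. Shut fingers can push its front end, which is at clamp x -80 when home
- clamp_bar: aluminium bar under the nut, 8 mm thick: tongue 30 mm wide, clamp x -60 to +32, and a cross piece along y at x +13 to +35 guided on the columns. Origin on the nut's axis, at the bar's underside. Goes down 3 mm per rad of the nut, from 45 mm above the worktop at nut angle 0. Carries the rubber foot that presses on the stone
- foot_seat (a point): point on the bar's underside, clamp x -45, over the rubber foot (22 mm across, on a set screw). The foot's underside is 8.5 to 12.5 mm lower, set differently each time, not measured. Once it meets the stone's top (25 mm above the worktop) the hold grows about 120 N per rad of the nut; 45 to 95 N is snug, over 140 N chips the stone
- wing_nut (a joint): angle of the steel nut, rad, grows as it is tightened (clockwise from above), stays where left. At 0 one of its wings points to the clamp's front (-x); at v the wings point v clockwise from there. Turning it free takes about 0.40 N m; the hold on the stone adds 0.003 N m per newton (0.60 N m in all at 67 N)
- nut_centre (a point): on the nut's axis at mid height of the wings, goes down with the bar. Three straight wings 120 degrees apart, 8 mm thick, 20 mm high (10 above and below this point), from the hub (radius 12) to radius 46 mm. The bar's top is 14 mm below this point
- weight_1: brass check weight, 22 mm across and 32 mm, loose bystander beside the clamp; leave it alone. Origin: centre of its underside
- weight_2: smaller brass check weight, 18 mm across and 28 mm, loose bystander beside the clamp; leave it alone. Origin: centre of its underside
- loupe: folding loupe, 28 x 60 x 19 mm, loose bystander beside the clamp; leave it alone. Origin: centre of its underside
- rubber_stamp_1: wooden rubber stamp, standing, 29 x 48 x 73 mm, loose bystander beside the clamp; leave it alone. Origin: centre of its underside
There are look-alikes about, which are no part of the job. There is more than one size of the touchstone; the one meant has the size given above.

How it is judged:
On the way, in this order (a step that is already met when the one before it is completed fails the run):
1. the touchstone is fully home against the back stop (horizontal distance between touchstone and stone_home below 0.004 m and x of touchstone in the frame of stone_home above -0.002 m and z of touchstone in the frame of clamp below 0.017 m), for 0.2 s.
2. the foot presses on the stone, which is still home (all of step 1 and contact force between clamp_bar and touchstone above 30 N), for 0.2 s.
At the end, for the whole second after the job is handed in: the touchstone lies home (within 2 mm of the back stop, centred within 4 mm, flat on the plate) and the clamp's foot presses on it with 30 to 110 N, nut and stone at rest (all of step 2 and contact force between clamp_bar and touchstone below 110 N and velocity of joint wing_nut between -0.05 and 0.05 rad/s and angle between touchstone's own z axis and vertical below 0.1 rad and linear speed of touchstone below 0.01 m/s).
It fails at once if overtightened: the clamp presses on the stone with more than 140 N (contact force between clamp_bar and touchstone above 140 N).
It fails at once if the robot pushes the stone with more than 25 N (contact force between the arm and touchstone above 25 N).
It fails at once if fingers push the stone with more than 25 N (contact force between the fingers and touchstone above 25 N).
It fails at once if the robot shoves the clamp's frame with more than 20 N (contact force between any of the fingers, the arm and clamp_frame above 20 N).
It fails at once if a bystander is moved more than 30 mm (distance of any of weight_1, weight_2, loupe, rubber_stamp_1 from where it was at the start of the episode above 0.03 m).
It also fails if it takes over 72 s, if anything falls off the work surface, if the arm or the gripper's body presses on something with over 40 N, if the wrist force passes 120 N, or if a joint passes its speed limit or range.

ROBOT

A 6-joint arm with a two-finger parallel gripper is mounted at the origin on a cart in front of the work surface, level with it; the furniture and walls round the work are solid. World frame = base frame: x ahead of the robot, y to its left, z up, the work surface at z = 0. Lengths are in m, angles in rad, forces in N, time in s.
With the tool pointing down it reaches from about 0.275 to 0.825 m from the base axis. Payload 5.2 kg.
Tool frame: the origin (TCP) lies at the very end of the fingers, on their centre line; the grasp point (between the pads) lies 19 mm behind it; y points along the fingers, z is the direction in which the jaws open and shut, and the axes are right-handed (so a half turn about y gives the same grasp; the last joint's range is limited). The gripper opens to 93 mm and grips with 3 to 60 N. Pads are 15 mm wide; open, the fingers measure 128 mm over their backs; the gripper's body (75 mm by 188 mm) begins 65 mm behind the grasp point.
Start: joints at [0.945, 0.259, 1.535, -0, 1.348, -0.203], TCP at [0.226, 0.502, 0.219] pointing down, gripper open.
Joint ranges: [-3.14, 3.14], [-0.91, 2.08], [0.19, 2.58], [-1.22, 4.36], [0.22, 2.71], [-3.12, 3.12]. Speed limits (rad/s): [2.57, 2.57, 3.14, 3.14, 3.14, 3.14].

INTERFACE

Orientations are given as a rotation vector (axis times angle).
In Python, from cell import manip gives the robot as it stands.
- The arm moves only by the tool arm_command, never from a script. Its argument "rows" is a list that holds one entry, the list of rows, each a list of 7 numbers: the closure, from 0 (fully open) to 1 (shut), then the shift along the tool's x, y, z in m, then the turn, a rotation vector about the tool's x, y, z in degrees. A call has 1 to 12 rows; each row is the pose to reach, as a shift and turn from the pose commanded when the call began, along the tool's axes at that moment; what a row does not reach only later rows make up. A row lasts 1/10 s, in which the tool goes at most 50 mm and 8.59 degrees, less where a joint would pass 70% of its speed; a pose out of reach is approached as far as the arm can. A call with a gripper value outside its range is refused whole. The fingers move at their own pace and stop on an object; "grip_force" is the grip in N (left out, the last holds). Time passes only in rows, so rows that repeat a pose let the fingers close. It gives the time, the measured TCP pose, the force and the opening at its end, in the units of the state.
- manip.observe(): the state, without advancing time (a new reading comes with each control period).
- manip.camera(name): name is "side" or "top" or "wrist"; returns a dict with "image" (400x640x3 uint8, blue, green, red), "depth" (400x640 float32, m along the optical axis (not along the pixel's ray), 0 where there is no reading), "mtx" (3x3 intrinsics, pixels), "eye" and "attitude" of the camera in the world. Camera axes: x right, y down, z forward; pixel columns grow to the right and rows downward; lengths in m; the calibration is good to about 2 mm. A picture is of the moment at which its call begins.
- manip.close_job(): hands the job in, once; it reports no verdict.
The state is a dict: "t": time; "joints": joint angles; "qvel": joint speeds; "tau": joint torques, N m; "tcp_pos": TCP position; "orientation": TCP orientation; "force": force on the tool from outside, world axes, zero at the start; "moment": the same for the moment, N m; "gripper_width": finger opening in m.
Only numpy, scipy, OpenCV 4.12 (cv2) and the standard library are available. Lean on these libraries where they do the work, as an engineer would, in place of code of your own. Each camera call takes 0.05 s, during which the arm holds its last target.

## Working session

There is one attempt and no reset: what is moved stays moved. The work goes in short steps, Python scripts to look and compute and a tool call to move; the robot and the scene stay as the last step left them, time stands still between calls to the robot, and variables do not carry over. Pictures are saved under pics/ and viewed, and the job is handed in when it is done.

Besides the shell and the picture viewer there is one more tool, called after ">>>" in YAML: its name, and indented under it one key for each argument. arm_command: Moves the arm, as the interface text tells. Its arguments: {"type":"object","properties":{"rows":{"type":"array","items":{"type":"array","items":{"type":"array","items":{"type":"number"}}}},"grip_force":{"type":"number"}},"required":["rows"]}

```bash
ls; mkdir -p pics; python3 - <<'E'
from cell import manip
import cv2,numpy as np
s=manip.observe()
for k,v in s.items(): print(k,np.round(v,4))
for n in ["side","top","wrist"]:
    c=manip.camera(n); cv2.imwrite(f"pics/a_{n}.png",c["image"]); np.savez(f"a_{n}.npz",**c)
    print(n,c["mtx"],c["eye"],c["attitude"])
E
```

```text
pics
t 0.0
joints [ 0.9452  0.2594  1.5361 -0.      1.348  -0.2028]
qvel [ 0.0003 -0.0015  0.001  -0.0009  0.0002 -0.0021]
tau [-1.60000e-03 -4.37296e+01 -2.84003e+01  7.14000e-02  4.15000e-02
 -1.00000e-04]
tcp_pos [0.2253 0.5011 0.2178]
orientation [-1.5469  0.3322 -0.3311]
force [-0.0965 -0.1086 -0.2849]
moment [-0.0074  0.0374  0.0029]
gripper_width 0.0929
side [[490.14431113   0.         324.77122703]
 [  0.         490.14431113 198.91376406]
 [  0.           0.           1.        ]] [ 0.19033724 -0.74508142  0.61916272] [-2.10231527  0.45590201 -0.23487419]
top [[515.3679348    0.         318.43632666]
 [  0.         515.3679348  198.71791204]
 [  0.           0.           1.        ]] [0.42900813 0.05656151 1.12762975] [-2.19555194  2.17383619 -0.15232205]
wrist [[298.65275418   0.         320.70733668]
 [  0.         298.65275418 201.82513291]
 [  0.           0.           1.        ]] [0.15627631 0.53286249 0.38472668] [2.43566451 1.57483566 0.21681757]
```

View pics/a_top.png

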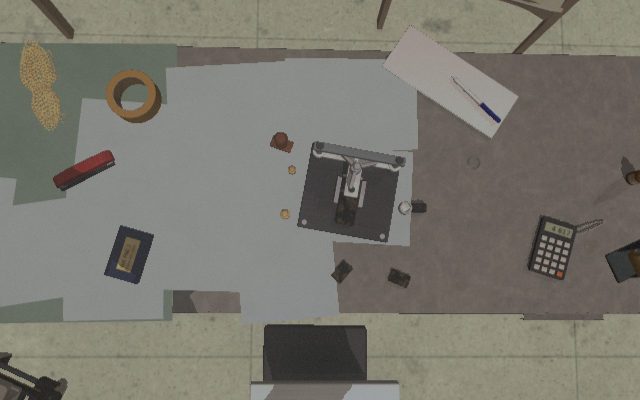

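View pics/a_side.png

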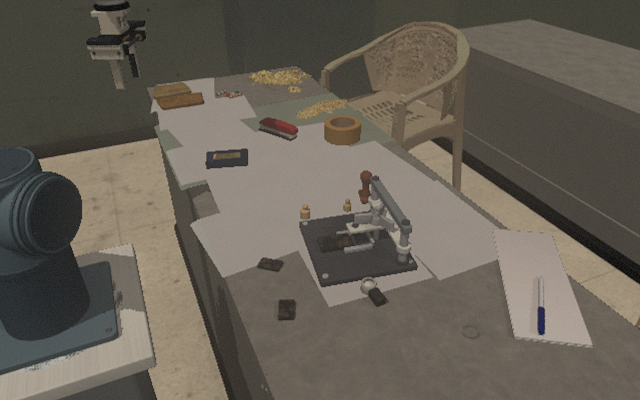

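View pics/a_wrist.png

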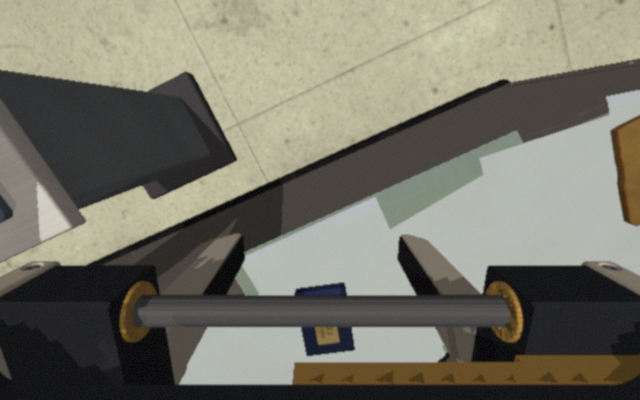

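```bash
python3 - <<'E'
import cv2
a=cv2.imread("pics/a_top.png")[125:295,260:440]; cv2.imwrite("pics/b_top.png",cv2.resize(a,None,fx=3.5,fy=3.5,interpolation=cv2.INTER_CUBIC))
a=cv2.imread("pics/a_side.png")[160:330,245:435]; cv2.imwrite("pics/b_side.png",cv2.resize(a,None,fx=3.5,fy=3.5,interpolation=cv2.INTER_CUBIC))
E
```

```text
(no output)
```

View pics/b_top.png

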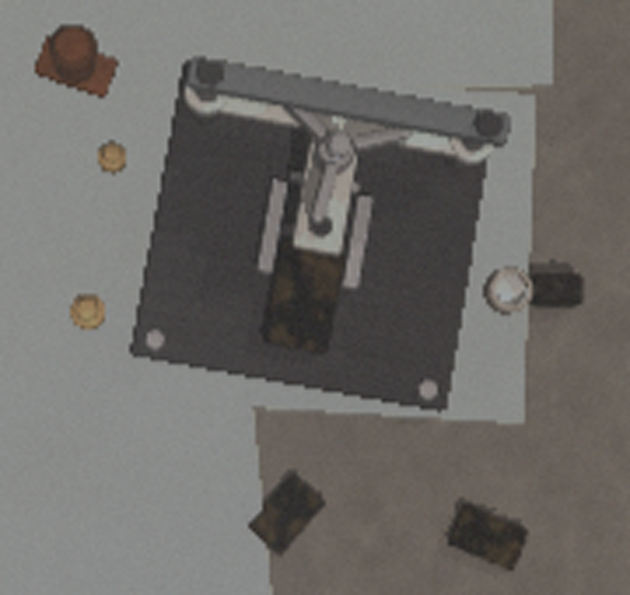

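View pics/b_side.png

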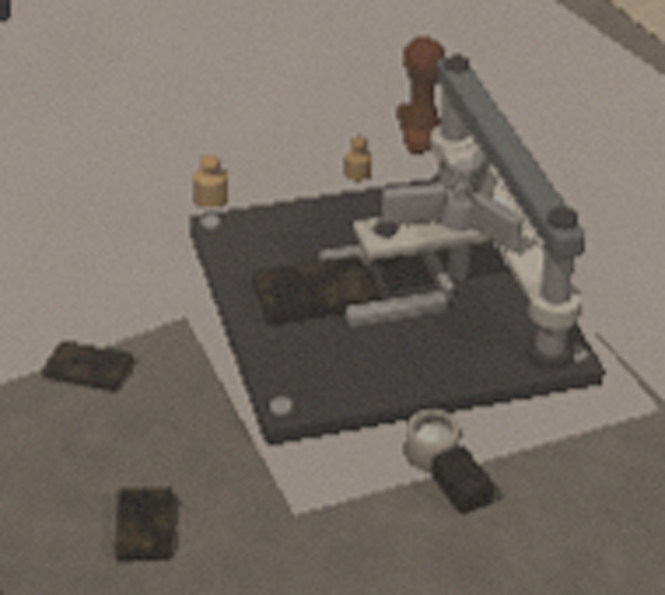

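```bash
cat > h.py <<'E'
import numpy as np, cv2
from scipy.spatial.transform import Rotation as R
from scipy.optimize import least_squares
def load(n): return np.load(n)
def proj(c,P):
    P=np.atleast_2d(P); A=R.from_rotvec(c["attitude"]).as_matrix()
    q=(P-c["eye"])@A; uv=q@c["mtx"].T; return uv[:,:2]/uv[:,2:]
def ray(c,uv):
    A=R.from_rotvec(c["attitude"]).as_matrix()
    d=A@(np.linalg.inv(c["mtx"])@np.r_[uv,1]); return np.array(c["eye"]),d
def atz(c,uv,z):
    e,d=ray(c,uv); return e+d*(z-e[2])/d[2]
def cl2w(p,q):
    x,y,a=p; q=np.atleast_2d(q).astype(float); co,s=np.cos(a),np.sin(a)
    return np.c_[x+co*q[:,0]-s*q[:,1],y+s*q[:,0]+co*q[:,1],q[:,2]]
def w2cl(p,P):
    x,y,a=p; P=np.atleast_2d(P); co,s=np.cos(a),np.sin(a); d=P[:,:2]-[x,y]
    return np.c_[co*d[:,0]+s*d[:,1],-s*d[:,0]+co*d[:,1],P[:,2]]
E
python3 - <<'E'
from h import *
t=load("a_top.npz"); s=load("a_side.npz")
P1=np.array([[-140,100,14],[-140,-100,14],[33,95,103],[33,-95,103],[15,-95,103]])/1e3
u1=np.array([[298,225.6],[386.6,241.6],[314.3,141.3],[405.7,157.9],[403.7,165.9]])
P2=np.array([[-140,100,14],[-140,-100,14],[50,-100,14]])/1e3
u2=np.array([[299.9,222.3],[321.6,283],[417.6,264.5]])
for c,P,u in ((t,P1,u1),(s,P2,u2)):
    r=least_squares(lambda p:(proj(c,cl2w(p,P))-u).ravel(),[.45,0,-.17]); print(r.x,r.fun.round(1))
f=lambda p:np.r_[(proj(t,cl2w(p,P1))-u1).ravel(),(proj(s,cl2w(p,P2))-u2).ravel()]
r=least_squares(f,[.45,0,-.17]);print(r.x,r.fun.round(1))
p=r.x
for z in (.06,.07,.077): print("hub/wing tip",w2cl(p,[atz(t,(335/3.5+260,150/3.5+125),z),atz(t,(318/3.5+260,225/3.5+125),z)]).round(4))
print("stone front",w2cl(p,[atz(t,(262/3.5+260,340/3.5+125),.025),atz(t,(327/3.5+260,352/3.5+125),.025)]).round(4))
for n,u in dict(w1=(87,320),w2=(112,160),l1=(508,290),l2=(580,285),st=(80,75)).items(): print(n,w2cl(p,[atz(t,(u[0]/3.5+260,u[1]/3.5+125),.015)]).round(3))
E
```

```text
[ 0.60604871 -0.05744442 -0.16641372] [-1.5  0.8  0.8  1.  -0.5 -0.9  0.3 -0.8  0.9 -0.1]
[ 0.60440173 -0.06162576 -0.17148543] [-1.3 -1.3 -0.4 -0.   1.6  0.6]
[ 0.6056859  -0.05833503 -0.16660307] [-1.1  1.   1.2  1.2 -0.  -0.7  0.7 -0.6  1.3  0.  -1.5 -2.  -0.1 -1.2
  1.4 -0.8]
hub/wing tip [[ 0.001  -0.0004  0.06  ]
 [-0.0456  0.0021  0.06  ]]
hub/wing tip [[-0.0009  0.0004  0.07  ]
 [-0.047   0.0028  0.07  ]]
hub/wing tip [[-0.0021  0.0009  0.077 ]
 [-0.048   0.0034  0.077 ]]
stone front [[-0.1169  0.0214  0.025 ]
 [-0.1171 -0.0192  0.025 ]]
w1 [[-0.123  0.129  0.015]]
w2 [[-0.022  0.132  0.015]]
l1 [[-0.058 -0.125  0.015]]
l2 [[-0.047 -0.169  0.015]]
st [[0.027 0.161 0.015]]
```

```bash
cat >> h.py <<'E'
PC=[0.6057,-0.0583,-0.1666]
def tgt_R(yaw_jaw):
    """tool y down, tool z (jaw) horizontal along world angle yaw_jaw"""
    z=np.array([np.cos(yaw_jaw),np.sin(yaw_jaw),0]); y=np.array([0,0,-1.]); x=np.cross(y,z)
    return np.c_[x,y,z]
def row(p0,o0,pt,Rt):
    A=R.from_rotvec(o0).as_matrix()
    return np.r_[A.T@(np.array(pt)-p0)*1e3, np.degrees(R.from_matrix(A.T@Rt).as_rotvec())]
E
python3 - <<'E'
from h import *
from cell import manip
s=manip.observe(); A=R.from_rotvec(s["orientation"]).as_matrix(); print(A.round(3), np.degrees(np.arctan2(A[1,2],A[0,2])))
for k in (1,-1):
    yaw=PC[2]+k*np.pi/2
    pt=cl2w(PC,[-.140,0,.150])[0]
    print(k,np.degrees(yaw),pt,row(s["tcp_pos"],s["orientation"],pt,tgt_R(yaw)).round(1))
E
```

```text
[[ 0.912 -0.001  0.41 ]
 [-0.41  -0.001  0.912]
 [-0.    -1.    -0.001]] 65.77666473271992
1 80.45452313312047 [ 0.4676384  -0.03508375  0.15      ] [ 4.410e+02  6.840e+01 -3.896e+02  1.000e-01 -1.470e+01 -0.000e+00]
-1 -99.54547686687953 [ 0.4676384  -0.03508375  0.15      ] [ 4.410e+02  6.840e+01 -3.896e+02  0.000e+00  1.653e+02  1.000e-01]
```

>>> arm_command:
  rows:
    - [[1,441,0,-389.6,0,-14.7,0]]

```text
t: 0.25
tcp_pos: [0.244, 0.4615, 0.2181]
orientation: [-1.558, 0.219, -0.217]
force: [1.9, -0.0, 0.3]
gripper_width: 0.0888
```

```bash
sed -i 's/\*1e3, np.deg/, np.deg/' h.py; python3 - <<'E'
from h import *
from cell import manip
s=manip.observe(); 
pt=cl2w(PC,[-.140,0,.150])[0]
print(row(s["tcp_pos"],s["orientation"],pt,tgt_R(PC[2]+np.pi/2)).round(4))
E
```

```text
[ 0.3515  0.0671 -0.4162 -0.0813 -6.39   -0.0687]
```

>>> arm_command:
  rows:
    - [[1,0.3515,0.02,-0.4162,0,-6.3,0],[1,0.3515,0.02,-0.4162,0,-6.3,0],[1,0.3515,0.02,-0.4162,0,-6.3,0],[1,0.3515,0.02,-0.4162,0,-6.3,0],[1,0.3515,0.02,-0.4162,0,-6.3,0],[1,0.3515,0.02,-0.4162,0,-6.3,0],[1,0.3515,0.02,-0.4162,0,-6.3,0],[1,0.3515,0.02,-0.4162,0,-6.3,0],[1,0.3515,0.067,-0.4162,0,-6.3,0],[1,0.3515,0.067,-0.4162,0,-6.3,0],[1,0.3515,0.067,-0.4162,0,-6.3,0],[1,0.3515,0.067,-0.4162,0,-6.3,0]]

```text
t: 1.45
tcp_pos: [0.4675, -0.0431, 0.1497]
orientation: [-1.567, 0.141, -0.138]
force: [-1.1, 0.9, 0.0]
gripper_width: 0.0004
```

```bash
python3 - <<'E'
from h import *
from cell import manip
s=manip.observe()
c=manip.camera("wrist"); cv2.imwrite("pics/c_wrist.png",c["image"]); np.savez("c_wrist.npz",**c)
print(w2cl(PC,[s["tcp_pos"]]),s["force"], s["t"], c["eye"], R.from_rotvec(c["attitude"]).as_matrix().round(2))
E
```

```text
[[-0.13881973 -0.00792015  0.14965583]] [-1.14422588  0.88312498  0.03124316] 1.45 [ 0.39308386 -0.02932989  0.31659707] [[ 0.18  0.95  0.27]
 [ 0.98 -0.17 -0.05]
 [-0.    0.27 -0.96]]
```

View pics/c_wrist.png

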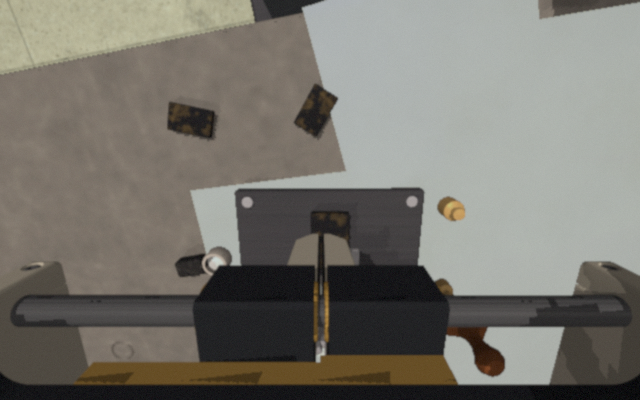

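```bash
python3 - <<'E'
from h import *
a=cv2.imread("pics/c_wrist.png")[175:275,225:435]; cv2.imwrite("pics/c2.png",cv2.resize(a,None,fx=3.8,fy=3.8,interpolation=cv2.INTER_CUBIC))
E
```

```text
(no output)
```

View pics/c2.png

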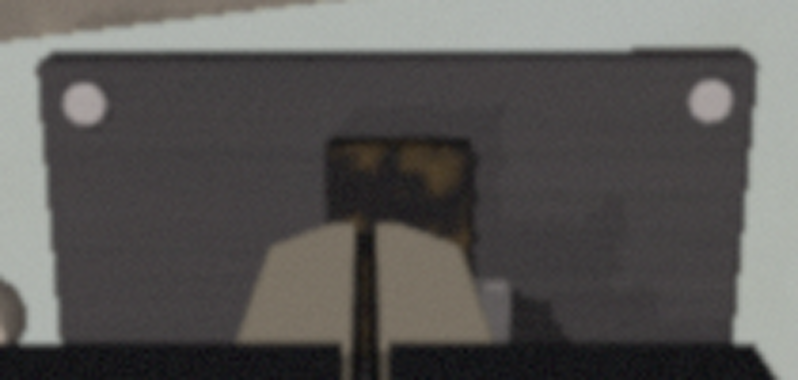

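```bash
python3 - <<'E'
from h import *
c=load("c_wrist.npz")
f=lambda u,v:(u/3.8+225,v/3.8+175)
for n,u,v,z in (("eL",62,345,14),("eL",45,120,14),("eR",733,345,14),("eR",748,120,14),("fe",150,60,14),("fe",600,58,14),("s1",85,104,14),("s2",711,101,14),("st1",327,140,25),("st2",471,141,25)):
    print(n,w2cl(PC,[atz(c,f(u,v),z/1e3)]).round(4))
E
```

```text
eL [[-0.0556 -0.0978  0.014 ]]
eL [[-0.1249 -0.0968  0.014 ]]
eR [[-0.0535  0.1     0.014 ]]
eR [[-0.1228  0.0989  0.014 ]]
fe [[-0.1417 -0.0665  0.014 ]]
fe [[-0.141   0.0569  0.014 ]]
s1 [[-0.1294 -0.0853  0.014 ]]
s2 [[-0.1284  0.0882  0.014 ]]
st1 [[-0.1217 -0.0179  0.025 ]]
st2 [[-0.121   0.0209  0.025 ]]
```

```bash
sed -i 's/^PC=.*/PC=[0.6050,-0.0576,-0.1690]/' h.py; cat > st.py <<'E'
from h import *
from cell import manip
import sys
s=manip.observe()
def info():
    A=R.from_rotvec(s["orientation"]).as_matrix()
    print("t",round(s["t"],2),"tcp_cl",w2cl(PC,[s["tcp_pos"]])[0].round(4),"jawyaw-cl",np.degrees(np.arctan2(A[1,2],A[0,2])-PC[2]).round(2),"F_cl",(R.from_euler("z",-PC[2]).apply(s["force"])).round(2),"M",np.round(s["moment"],3))
def to(cl,jaw_deg):
    pt=cl2w(PC,[cl])[0]; print(row(s["tcp_pos"],s["orientation"],pt,tgt_R(PC[2]+np.radians(jaw_deg))).round(4))
info()
if len(sys.argv)>1:
    a=list(map(float,sys.argv[1:])); to([a[0]/1e3,a[1]/1e3,a[2]/1e3],a[3])
E
python3 st.py -140 0 19 90
```

```text
t 1.5 tcp_cl [-0.139  -0.0071  0.1502] jawyaw-cl 89.55 F_cl [0.77 0.23 0.49] M [ 0.029  0.005 -0.046]
[-0.0007  0.1312  0.0071 -0.0014 -0.4505 -0.1535]
```

>>> arm_command:
  rows:
    - [[1,-0.003,0.04,0.007,0,-0.45,0],[1,-0.003,0.08,0.007,0,-0.45,0],[1,-0.003,0.11,0.007,0,-0.45,0],[1,-0.003,0.125,0.007,0,-0.45,0],[1,-0.003,0.131,0.007,0,-0.45,0],[1,-0.003,0.131,0.007,0,-0.45,0]]

```text
t: 2.1
tcp_pos: [0.4644, -0.0302, 0.0206]
orientation: [-1.567, 0.129, -0.127]
force: [-0.8, 0.4, 0.2]
gripper_width: 0.0005
```

```bash
python3 st.py -88 0 19 90; python3 - <<'E'
from h import *
from cell import manip
c=manip.camera("side"); cv2.imwrite("pics/d_side.png",cv2.resize(c["image"][150:330,235:445],None,fx=3.5,fy=3.5,interpolation=cv2.INTER_CUBIC))
E
```

```text
t 2.1 tcp_cl [-0.1432  0.0034  0.0206] jawyaw-cl 90.32 F_cl [-0.88  0.22  0.23] M [ 0.086 -0.018  0.018]
[ 0.0552  0.0016 -0.0037 -0.0192  0.3171 -0.0678]
```

View pics/d_side.png

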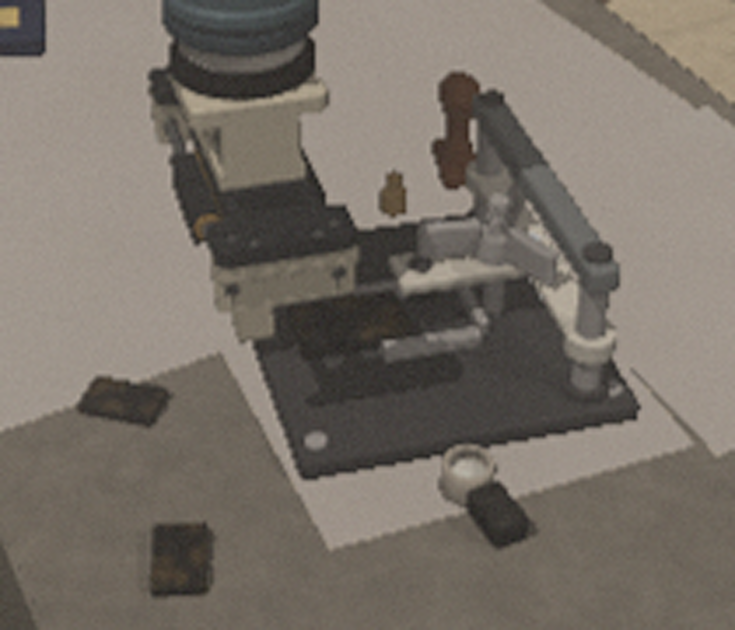

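>>> arm_command:
  rows:
    - [[1,0.004,0.0015,-0.0035,0,0.3,0],[1,0.008,0.0015,-0.0035,0,0.3,0],[1,0.011,0.0015,-0.0035,0,0.3,0],[1,0.014,0.0015,-0.0035,0,0.3,0],[1,0.017,0.0015,-0.0035,0,0.3,0],[1,0.02,0.0015,-0.0035,0,0.3,0],[1,0.024,0.0015,-0.0035,0,0.3,0],[1,0.028,0.0015,-0.0035,0,0.3,0],[1,0.032,0.0015,-0.0035,0,0.3,0],[1,0.036,0.0015,-0.0035,0,0.3,0],[1,0.04,0.0015,-0.0035,0,0.3,0],[1,0.043,0.0015,-0.0035,0,0.3,0]]

```text
t: 3.35
tcp_pos: [0.5072, -0.0419, 0.0192]
orientation: [-1.567, 0.133, -0.133]
force: [-1.9, -0.1, -0.0]
gripper_width: 0.0005
```

```bash
python3 st.py -88 0 19 90
```

```text
t 3.35 tcp_cl [-0.099  -0.001   0.0192] jawyaw-cl 89.95 F_cl [-1.83 -0.43 -0.01] M [0.072 0.115 0.018]
[ 0.011   0.0002  0.001   0.0017 -0.0455  0.0052]
```

>>> arm_command:
  rows:
    - [[1,0.0015,0,0.001,0,0,0],[1,0.003,0,0.001,0,0,0],[1,0.0045,0,0.001,0,0,0],[1,0.006,0,0.001,0,0,0],[1,0.007,0,0.001,0,0,0],[1,0.008,0,0.001,0,0,0]]

```text
t: 3.95
tcp_pos: [0.5148, -0.0422, 0.0192]
orientation: [-1.567, 0.133, -0.133]
force: [-1.1, -0.2, 0.6]
gripper_width: 0.0005
```

>>> arm_command:
  rows:
    - [[1,0.0005,0,0,0,0,0],[1,0.001,0,0,0,0,0]]

```text
t: 4.15
tcp_pos: [0.5157, -0.0423, 0.0192]
orientation: [-1.567, 0.134, -0.133]
force: [-1.3, -0.7, 0.6]
gripper_width: 0.0003
```

>>> arm_command:
  rows:
    - [[1,0.0005,0,0,0,0,0],[1,0.001,0,0,0,0,0]]

```text
t: 4.35
tcp_pos: [0.5161, -0.0423, 0.0192]
orientation: [-1.567, 0.134, -0.132]
force: [-3.0, -0.3, 2.5]
gripper_width: 0.0007
```

```bash
python3 st.py -88 0 19 90
```

```text
t 4.35 tcp_cl [-0.0902  0.0001  0.0192] jawyaw-cl 89.96 F_cl [-2.86 -0.78  2.53] M [ 0.071  0.614 -0.035]
[ 0.0022  0.0001 -0.0001 -0.0026 -0.0412 -0.0868]
```

>>> arm_command:
  rows:
    - [[1,0.0005,0,0,0,0,0],[1,0.0005,0,0,0,0,0]]

```text
t: 4.55
tcp_pos: [0.5161, -0.0423, 0.019]
orientation: [-1.566, 0.135, -0.131]
force: [-5.4, 0.8, 4.2]
gripper_width: 0.0002
```

>>> arm_command:
  rows:
    - [[1,0.0005,0,0,0,0,0],[1,0.0005,0,0,0,0,0]]

```text
t: 4.75
tcp_pos: [0.5161, -0.0423, 0.019]
orientation: [-1.566, 0.136, -0.131]
force: [-6.3, 0.4, 3.9]
gripper_width: 0.0004
```

```bash
python3 st.py -88 0 19 90
```

```text
t 4.75 tcp_cl [-0.0902  0.0001  0.019 ] jawyaw-cl 89.97 F_cl [-6.28 -0.69  3.85] M [ 0.086  1.07  -0.031]
[ 2.200e-03 -0.000e+00 -1.000e-04 -4.600e-03 -3.450e-02 -1.911e-01]
```

>>> arm_command:
  rows:
    - [[1,-0.01,0,0,0,0,0],[1,-0.04,0,0,0,0,0],[1,-0.04,-0.05,0,0,0,0],[1,-0.07,-0.1,0,0,0,0],[1,-0.12,-0.12,0,0,0,0],[1,-0.12,-0.12,0,0,0,0]]

```text
t: 5.35
tcp_pos: [0.3974, -0.0217, 0.1413]
orientation: [-1.567, 0.13, -0.136]
force: [0.7, 0.4, -0.0]
gripper_width: 0.0003
```

```bash
python3 st.py; python3 - <<'E'
from h import *
from cell import manip
for n in ("top","side","wrist"):
    c=manip.camera(n); np.savez(f"e_{n}.npz",**c); cv2.imwrite(f"pics/e_{n}.png",c["image"])
t=cv2.imread("pics/e_top.png")[135:255,285:425]; cv2.imwrite("pics/e_top2.png",cv2.resize(t,None,fx=5,fy=5,interpolation=cv2.INTER_CUBIC))
E
```

```text
t 5.35 tcp_cl [-0.2107  0.0005  0.1413] jawyaw-cl 89.98 F_cl [ 0.59  0.52 -0.04] M [ 0.051 -0.006 -0.036]
```

View pics/e_top2.png

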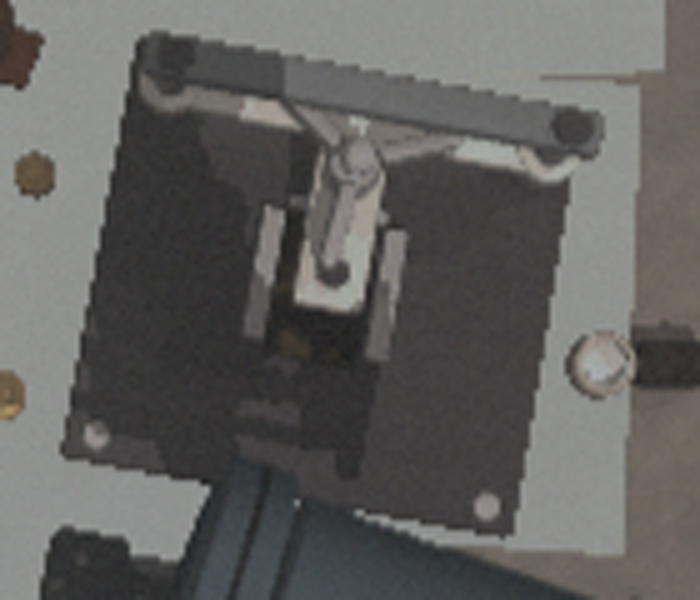

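View pics/e_wrist.png

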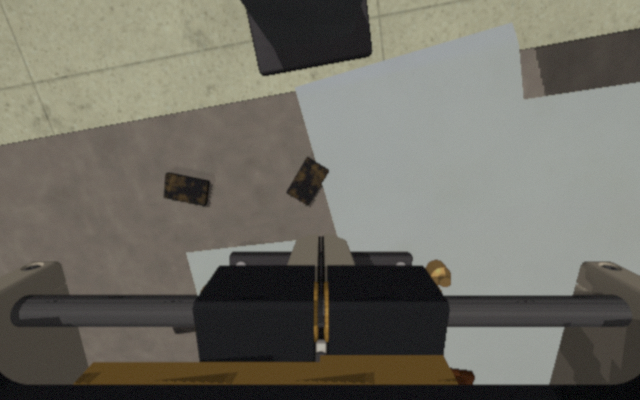

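```bash
python3 - <<'E'
from h import *
t=cv2.imread("pics/e_top.png")[155:225,325:380]; b=cv2.resize(t,None,fx=8,fy=8,interpolation=cv2.INTER_CUBIC); cv2.imwrite("pics/e_top3.png",np.clip(b.astype(float)*2.2,0,255).astype(np.uint8))
c=load("e_top.npz")
q=np.array([[-75,22,22],[-75,-22,22],[-80,20,25],[-80,-20,25],[-60,15,45],[-60,-15,45],[0,0,80],[-46,0,77]])/1e3
print(((proj(c,cl2w(PC,q))-[325,155])*8).round(0))
E
```

```text
[[ 99. 387.]
 [259. 416.]
 [104. 405.]
 [250. 432.]
 [141. 328.]
 [252. 348.]
 [249.  96.]
 [218. 272.]]
```

View pics/e_top3.png

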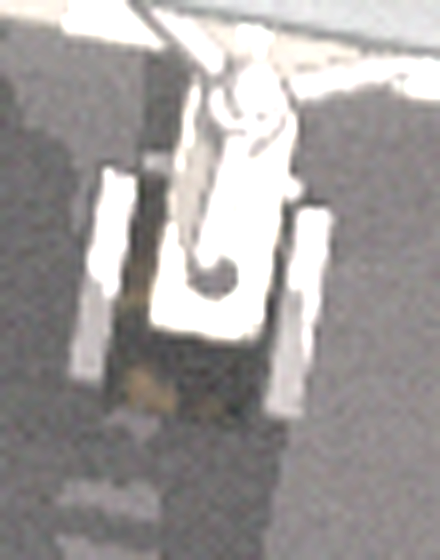

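```bash
cat > wing.py <<'E'
from h import *
def cloud(c):
    d=c["depth"]; v,u=np.nonzero(d>0); A=R.from_rotvec(c["attitude"]).as_matrix()
    q=np.c_[u,v,np.ones(len(u))]@np.linalg.inv(c["mtx"]).T*d[v,u][:,None]
    return q@A.T+c["eye"],u,v
def wing(f):
    for n in f:
        c=load(n); P,u,v=cloud(c); Q=w2cl(PC,P)
        m=(np.hypot(Q[:,0],Q[:,1])<.052)&(Q[:,0]<.012)&(Q[:,2]>.055)&(Q[:,2]<.095)
        q=Q[m]; print(n,len(q),np.histogram(q[:,2],bins=np.arange(.055,.096,.004)))
        for r in q[np.argsort(q[:,0])]: print((r*1e3).round(1),end=" ")
        print()
if __name__=="__main__":
    import sys; wing(sys.argv[1:])
E
python3 wing.py e_top.npz
python3 - <<'E'
from wing import *
P,u,v=cloud(load("e_top.npz")); Q=w2cl(PC,P)
g=(abs(Q[:,0]+.1)<.02)&(abs(Q[:,1]-.06)<.02); print("plate z",np.median(Q[g,2]))
g=(abs(Q[:,2]-.103)<.006)&(abs(Q[:,0]-.024)<.03)&(abs(Q[:,1])<.11); print("bar z",np.median(Q[g,2]),Q[g].min(0),Q[g].max(0),Q[g].mean(0))
E
```

```text
e_top.npz 254 (array([38, 12, 22, 34, 49, 59,  8, 10, 18,  4]), array([0.055, 0.059, 0.063, 0.067, 0.071, 0.075, 0.079, 0.083, 0.087,
       0.091, 0.095]))
[-50.4 -10.7  58.7] [-49.6 -13.1  55.6] [-48.7   4.3  56.9] [-47.9   0.2  56.8] [-45.9  13.3  56. ] [-45.9   0.6  57.3] [-45.2  -1.7  55.1] [-44.2   3.   57.8] [-43.8  -9.9  55.8] [-43.4   4.   66.4] [-43.3  -1.2  56.1] [-43.   -5.1  59.7] [-42.9   5.6  60.1] [-42.8   3.3  79.5] [-42.5   6.9  72.1] [-42.3   4.9  73.4] [-42.    8.5  66.2] [-41.8   1.4  58.1] [-41.4   7.7  78.7] [-40.8 -13.8  55. ] [-40.5  -5.   56.7] [-40.4   5.3  74.4] [-40.3   3.4  76. ] [-40.2   1.5  78.1] [-39.4   8.1  78.9] [-39.1  -0.5  56.4] [-38.9   8.3  58.7] [-38.4   5.7  74.6] [-38.1   3.7  75.3] [-38.    1.8  77.3] [-36.7  10.5  55.3] [-36.5   8.   73.6] [-36.4   6.1  75.1] [-36.    4.   74.9] [-35.9   2.1  76.5] [-35.3  15.   55. ] [-35.   12.9  55.1] [-34.6  10.9  55.1] [-34.4   4.6  77.9] [-34.4   6.5  75.3] [-34.2   8.8  55.2] [-33.7   2.4  76. ] [-33.2   7.8  64.9] [-33.    0.2  73.9] [-32.5 -12.3  55.4] [-32.3   6.8  74.9] [-32.1   4.9  76.3] [-3
[... 3246 characters left out ...]
.2 -22.   74.9] [ 9.3 10.  77.5] [  9.3 -13.2  77.2] [ 9.4 -9.5 73.2] [  9.4 -25.4  65.2] [ 9.4 16.6 57.8] [  9.5 -24.   75.3] [ 9.6 17.6 68. ] [  9.7 -27.8  78.3] [10.   7.8 75.4] [10.   4.7 66.5] [ 10.1 -19.2  79.1] [10.1 16.5 77.7] [ 10.2 -15.5  74.7] [10.3 14.5 78.6] [10.4 18.3 74.7] [ 10.5 -17.5  75.2] [ 10.6 -27.9  61. ] [ 10.7 -26.5  71.2] [ 10.9 -29.9  61.2] [ 11.1 -23.4  77.7] [11.2 19.  57.4] [11.4 19.9 67.2] [ 11.4 -21.7  74.2] [ 11.6 -30.6  70.6] [11.7 20.9 76.5] [ 11.8 -16.8  79.2] [11.9 12.1 72.5] [ 11.9 -29.3  79.6] 
plate z 0.013460487185379066
bar z 0.10255892392241694 [ 0.01575844 -0.09431557  0.09712794] [0.03530149 0.09464349 0.10879835] [0.02516007 0.00026311 0.10257094]
```

```bash
cat > plan.py <<'E'
# usage: plan.py reset|keep  then list of "phi_deg,d,z,r,n" waypoints: linear interpolation in phi etc over n rows
from h import *
from cell import manip
import sys,json
C=np.array([0.0005,0.0004])
def pose(phi,d,z,r):
    p=np.radians(phi); w=np.array([-np.cos(p),np.sin(p)]); t=np.array([np.sin(p),np.cos(p)])
    xy=C+(r*w-d*t)/1e3
    return cl2w(PC,[[xy[0],xy[1],z/1e3]])[0], tgt_R(PC[2]+np.pi/2-p)
def meas(s,d=21.5):
    q=w2cl(PC,[s["tcp_pos"]])[0]; x,y=q[:2]-C; rho=np.hypot(x,y)*1e3
    pol=np.degrees(np.arctan2(y,-x)); r=np.sqrt(max(rho**2-d**2,0))
    phi=pol+np.degrees(np.arctan2(d,r))
    F=R.from_euler("z",-PC[2]).apply(s["force"]); A=R.from_rotvec(s["orientation"]).as_matrix()
    jaw=np.degrees(np.arctan2(A[1,2],A[0,2])-PC[2])
    p=np.radians(phi); t=np.array([np.sin(p),np.cos(p)]);w=np.array([-np.cos(p),np.sin(p)])
    tz=x*F[1]-y*F[0]
    print("t",round(s["t"],2),"phi_m %.1f r_m %.1f z %.1f jawphi %.1f | Ft %.2f Fr %.2f Fz %.2f tau(pxF) %.3f Mz %.3f sum %.3f"%(phi,r,q[2]*1e3,90-jaw,F[:2]@t,F[:2]@w,F[2],tz,s["moment"][2],tz+s["moment"][2]))
if __name__=="__main__":
    s=manip.observe(); meas(s)
    if len(sys.argv)>1:
        st=None if sys.argv[1]=="reset" else json.load(open("cmd.json"))
        p0,R0=(s["tcp_pos"],R.from_rotvec(s["orientation"]).as_matrix()) if st is None else pose(*st)
        wps=[list(map(float,a.split(","))) for a in sys.argv[2:]]
        cur=st
        rows=[]
        for ph,d,z,r,n in wps:
            n=int(n)
            for i in range(1,n+1):
                if cur is None: q=[ph,d,z,r]
                else: q=list(np.array(cur)+(np.array([ph,d,z,r])-cur)*i/n)
                pt,Rt=pose(*q); x=np.r_[R0.T@(pt-p0),np.degrees(R.from_matrix(R0.T@Rt).as_rotvec())]
                rows.append([1]+[round(float(v),4) for v in x[:3]]+[round(float(v),2) for v in x[3:]])
            cur=[ph,d,z,r]
        json.dump(cur,open("cmd.json","w")); print(rows)
E
python3 -c "
from cell import manip;print(manip.observe()['joints'])"
python3 plan.py reset 6,30,110,35,8 6,30,85,35,2 6,30,61,35,2
```

```text
[-3.36631172e-01  6.18416172e-02  1.98490478e+00  1.62527612e-04
  1.09184408e+00 -1.73737890e+00]
t 5.5 phi_m 5.8 r_m 207.2 z 139.6 jawphi 0.1 | Ft -0.16 Fr -0.17 Fz 0.01 tau(pxF) 0.038 Mz 0.026 sum 0.064
[[1, 0.1704, 0.0301, -0.0256, 0.01, 5.94, 0.17], [1, 0.1704, 0.0301, -0.0256, 0.01, 5.94, 0.17], [1, 0.1704, 0.0301, -0.0256, 0.01, 5.94, 0.17], [1, 0.1704, 0.0301, -0.0256, 0.01, 5.94, 0.17], [1, 0.1704, 0.0301, -0.0256, 0.01, 5.94, 0.17], [1, 0.1704, 0.0301, -0.0256, 0.01, 5.94, 0.17], [1, 0.1704, 0.0301, -0.0256, 0.01, 5.94, 0.17], [1, 0.1704, 0.0301, -0.0256, 0.01, 5.94, 0.17], [1, 0.1703, 0.0426, -0.0256, 0.01, 5.94, 0.17], [1, 0.1703, 0.0551, -0.0256, 0.01, 5.94, 0.17], [1, 0.1702, 0.0671, -0.0256, 0.01, 5.94, 0.17], [1, 0.1702, 0.0791, -0.0256, 0.01, 5.94, 0.17]]
```

>>> arm_command:
  rows:
    - [[1,0.05,0.03,-0.0256,0,5.94,0.17],[1,0.1,0.03,-0.0256,0,5.94,0.17],[1,0.14,0.03,-0.0256,0,5.94,0.17],[1,0.17,0.03,-0.0256,0,5.94,0.17],[1,0.1703,0.03,-0.0256,0,5.94,0.17],[1,0.1703,0.0426,-0.0256,0,5.94,0.17],[1,0.1703,0.0551,-0.0256,0,5.94,0.17],[1,0.1702,0.0671,-0.0256,0,5.94,0.17],[1,0.1702,0.0785,-0.0256,0,5.94,0.17],[1,0.1702,0.0785,-0.0256,0,5.94,0.17]]

```text
t: 6.5
tcp_pos: [0.561, -0.0758, 0.0587]
orientation: [-1.559, 0.22, -0.209]
force: [-0.1, 0.5, 0.4]
gripper_width: 0.0006
```

```bash
python3 plan.py reset 6,30,61,35,1; python3 - <<'E'
from h import *
from cell import manip
c=manip.camera("side"); cv2.imwrite("pics/f_side.png",cv2.resize(c["image"][150:330,235:445],None,fx=3.5,fy=3.5,interpolation=cv2.INTER_CUBIC))
c=manip.camera("top"); cv2.imwrite("pics/f_top.png",cv2.resize(c["image"][135:255,285:425],None,fx=4,fy=4,interpolation=cv2.INTER_CUBIC))
E
```

```text
t 6.5 phi_m -5.8 r_m 43.2 z 58.7 jawphi 6.0 | Ft 0.51 Fr 0.13 Fz 0.41 tau(pxF) -0.025 Mz -0.038 sum -0.063
[[1, 0.0029, -0.0024, -0.0001, -0.0, 0.01, -0.39]]
```

View pics/f_side.png

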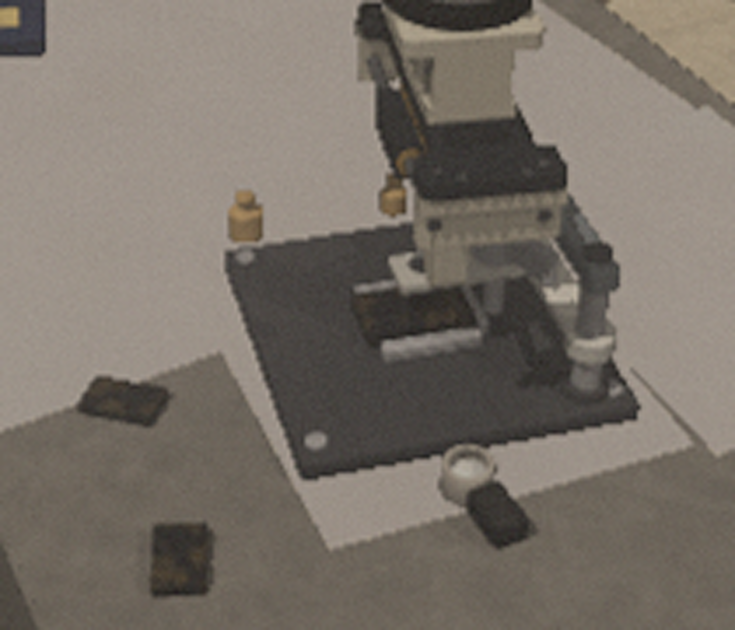

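```bash
python3 plan.py reset 6,30,61,35,1
```

```text
t 6.6 phi_m -6.3 r_m 41.8 z 60.5 jawphi 6.0 | Ft -0.67 Fr -0.08 Fz -0.37 tau(pxF) 0.030 Mz 0.033 sum 0.063
[[1, 0.0012, -0.0005, -0.0001, 0.01, 0.01, -0.2]]
```

View pics/f_top.png

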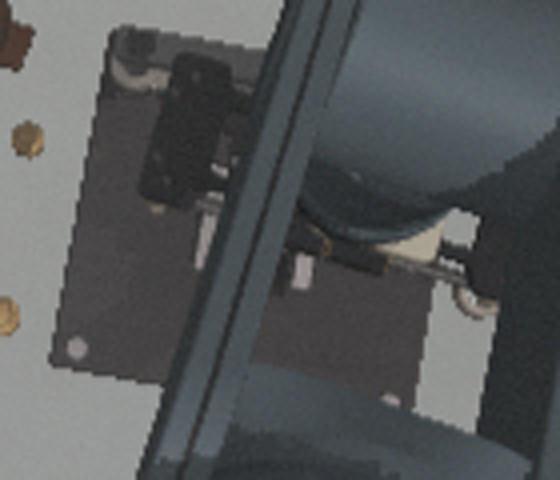

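```bash
python3 plan.py keep 6,21.5,61,35,4 22,21.5,60.5,35,8
```

```text
t 6.6 phi_m -6.3 r_m 41.8 z 60.5 jawphi 6.0 | Ft -0.67 Fr -0.08 Fz -0.37 tau(pxF) 0.030 Mz 0.033 sum 0.063
[[1, 0.0, 0.0, 0.0021, 0.0, 0.0, 0.0], [1, -0.0, 0.0, 0.0043, 0.0, 0.0, 0.0], [1, -0.0, 0.0, 0.0064, 0.0, 0.0, 0.0], [1, -0.0, 0.0, 0.0085, 0.0, 0.0, 0.0], [1, -0.0007, 0.0001, 0.0097, 0.0, 2.0, 0.0], [1, -0.0014, 0.0001, 0.011, 0.0, 4.0, 0.0], [1, -0.0021, 0.0002, 0.0123, 0.0, 6.0, 0.0], [1, -0.0027, 0.0003, 0.0136, 0.0, 8.0, 0.0], [1, -0.0032, 0.0003, 0.0149, 0.0, 10.0, 0.0], [1, -0.0037, 0.0004, 0.0162, 0.0, 12.0, 0.0], [1, -0.0042, 0.0004, 0.0176, 0.0, 14.0, 0.0], [1, -0.0046, 0.0005, 0.019, 0.0, 16.0, 0.0]]
```

>>> arm_command:
  rows:
    - [[1,0,0,0.0021,0,0,0],[1,0,0,0.0043,0,0,0],[1,0,0,0.0064,0,0,0],[1,0,0,0.0085,0,0,0],[1,-0.0007,0.0001,0.0097,0,2,0],[1,-0.0014,0.0001,0.011,0,4,0],[1,-0.0021,0.0002,0.0123,0,6,0],[1,-0.0027,0.0003,0.0136,0,8,0],[1,-0.0032,0.0003,0.0149,0,10,0],[1,-0.0037,0.0004,0.0162,0,12,0],[1,-0.0042,0.0004,0.0176,0,14,0],[1,-0.0046,0.0005,0.019,0,16,0]]

```text
t: 7.8
tcp_pos: [0.5633, -0.0591, 0.0604]
orientation: [-1.531, 0.436, -0.432]
force: [-3.4, -8.6, 0.5]
gripper_width: 0.0005
```

```bash
python3 plan.py keep 46,21.5,59.5,35,12
```

```text
t 7.8 phi_m 18.4 r_m 36.4 z 60.4 jawphi 22.0 | Ft -9.20 Fr -1.07 Fz 0.54 tau(pxF) 0.358 Mz 0.014 sum 0.373
[[1, -0.0007, 0.0001, 0.0012, 0.0, 2.0, 0.0], [1, -0.0014, 0.0002, 0.0025, 0.0, 4.0, 0.0], [1, -0.0021, 0.0003, 0.0038, 0.0, 6.0, 0.0], [1, -0.0027, 0.0003, 0.0051, 0.0, 8.0, 0.0], [1, -0.0032, 0.0004, 0.0064, 0.0, 10.0, 0.0], [1, -0.0037, 0.0005, 0.0077, 0.0, 12.0, 0.0], [1, -0.0042, 0.0006, 0.0091, 0.0, 14.0, 0.0], [1, -0.0046, 0.0007, 0.0105, 0.0, 16.0, 0.0], [1, -0.0049, 0.0008, 0.0119, 0.0, 18.0, 0.0], [1, -0.0052, 0.0008, 0.0133, 0.0, 20.0, 0.0], [1, -0.0055, 0.0009, 0.0147, 0.0, 22.0, 0.0], [1, -0.0057, 0.001, 0.0161, 0.0, 24.0, 0.0]]
```

>>> arm_command:
  rows:
    - [[1,-0.0007,0.0001,0.0012,0,2,0],[1,-0.0014,0.0002,0.0025,0,4,0],[1,-0.0021,0.0003,0.0038,0,6,0],[1,-0.0027,0.0003,0.0051,0,8,0],[1,-0.0032,0.0004,0.0064,0,10,0],[1,-0.0037,0.0005,0.0077,0,12,0],[1,-0.0042,0.0006,0.0091,0,14,0],[1,-0.0046,0.0007,0.0105,0,16,0],[1,-0.0049,0.0008,0.0119,0,18,0],[1,-0.0052,0.0008,0.0133,0,20,0],[1,-0.0055,0.0009,0.0147,0,22,0],[1,-0.0057,0.001,0.0161,0,24,0]]

```text
t: 9.0
tcp_pos: [0.5664, -0.0424, 0.0592]
orientation: [-1.439, 0.761, -0.756]
force: [-4.1, -8.0, 0.5]
gripper_width: 0.0002
```

```bash
python3 plan.py keep 70,21.5,58.2,35,12
```

```text
t 9.0 phi_m 42.0 r_m 36.0 z 59.2 jawphi 46.0 | Ft -8.22 Fr -3.74 Fz 0.47 tau(pxF) 0.376 Mz 0.012 sum 0.388
[[1, -0.0007, 0.0001, 0.0012, 0.0, 2.0, 0.0], [1, -0.0014, 0.0002, 0.0025, 0.0, 4.0, 0.0], [1, -0.0021, 0.0003, 0.0038, 0.0, 6.0, 0.0], [1, -0.0027, 0.0004, 0.0051, 0.0, 8.0, 0.0], [1, -0.0032, 0.0005, 0.0064, 0.0, 10.0, 0.0], [1, -0.0037, 0.0006, 0.0077, 0.0, 12.0, 0.0], [1, -0.0042, 0.0008, 0.0091, 0.0, 14.0, 0.0], [1, -0.0046, 0.0009, 0.0105, 0.0, 16.0, 0.0], [1, -0.0049, 0.001, 0.0119, 0.0, 18.0, 0.0], [1, -0.0052, 0.0011, 0.0133, 0.0, 20.0, 0.0], [1, -0.0055, 0.0012, 0.0147, 0.0, 22.0, 0.0], [1, -0.0057, 0.0013, 0.0161, 0.0, 24.0, 0.0]]
```

>>> arm_command:
  rows:
    - [[1,-0.0007,0.0001,0.0012,0,2,0],[1,-0.0014,0.0002,0.0025,0,4,0],[1,-0.0021,0.0003,0.0038,0,6,0],[1,-0.0027,0.0004,0.0051,0,8,0],[1,-0.0032,0.0005,0.0064,0,10,0],[1,-0.0037,0.0006,0.0077,0,12,0],[1,-0.0042,0.0008,0.0091,0,14,0],[1,-0.0046,0.0009,0.0105,0,16,0],[1,-0.0049,0.001,0.0119,0,18,0],[1,-0.0052,0.0011,0.0133,0,20,0],[1,-0.0055,0.0012,0.0147,0,22,0],[1,-0.0057,0.0013,0.0161,0,24,0]]

```text
t: 10.2
tcp_pos: [0.5752, -0.0279, 0.0577]
orientation: [-1.295, 1.081, -1.073]
force: [-6.2, -6.3, 3.0]
gripper_width: 0.0008
```

```bash
python3 plan.py keep 92,21.5,57,35,11
```

```text
t 10.2 phi_m 65.0 r_m 36.3 z 57.7 jawphi 70.0 | Ft -7.67 Fr -4.46 Fz 2.96 tau(pxF) 0.374 Mz -0.051 sum 0.324
[[1, -0.0007, 0.0001, 0.0012, 0.0, 2.0, 0.0], [1, -0.0014, 0.0002, 0.0025, 0.0, 4.0, 0.0], [1, -0.0021, 0.0003, 0.0038, 0.0, 6.0, 0.0], [1, -0.0027, 0.0004, 0.0051, 0.0, 8.0, 0.0], [1, -0.0032, 0.0005, 0.0064, 0.0, 10.0, 0.0], [1, -0.0037, 0.0007, 0.0077, 0.0, 12.0, 0.0], [1, -0.0042, 0.0008, 0.0091, 0.0, 14.0, 0.0], [1, -0.0046, 0.0009, 0.0105, 0.0, 16.0, 0.0], [1, -0.0049, 0.001, 0.0119, 0.0, 18.0, 0.0], [1, -0.0052, 0.0011, 0.0133, 0.0, 20.0, 0.0], [1, -0.0055, 0.0012, 0.0147, 0.0, 22.0, 0.0]]
```

>>> arm_command:
  rows:
    - [[1,-0.0007,0.0001,0.0012,0,2,0],[1,-0.0014,0.0002,0.0025,0,4,0],[1,-0.0021,0.0003,0.0038,0,6,0],[1,-0.0027,0.0004,0.0051,0,8,0],[1,-0.0032,0.0005,0.0064,0,10,0],[1,-0.0037,0.0007,0.0077,0,12,0],[1,-0.0042,0.0008,0.0091,0,14,0],[1,-0.0046,0.0009,0.0105,0,16,0],[1,-0.0049,0.001,0.0119,0,18,0],[1,-0.0052,0.0011,0.0133,0,20,0],[1,-0.0055,0.0012,0.0147,0,22,0]]

```text
t: 11.3
tcp_pos: [0.5877, -0.0187, 0.0563]
orientation: [-1.113, 1.365, -1.355]
force: [-7.6, -2.5, 4.3]
gripper_width: 0.0001
```

```bash
python3 plan.py keep 92,33,57,35,2 88,33,100,35,2
```

```text
t 11.3 phi_m 85.8 r_m 36.7 z 56.3 jawphi 92.0 | Ft -7.35 Fr -3.18 Fz 4.28 tau(pxF) 0.338 Mz -0.010 sum 0.328
[[1, 0.0, 0.0, -0.0058, 0.0, 0.0, 0.0], [1, 0.0, 0.0, -0.0115, 0.0, 0.0, 0.0], [1, 0.0012, -0.0215, -0.0127, 0.0, -2.0, 0.0], [1, 0.0024, -0.043, -0.0139, 0.0, -4.0, 0.0]]
```

>>> arm_command:
  rows:
    - [[1,0,0,-0.0058,0,0,0],[1,0,0,-0.0115,0,0,0],[1,0.0012,-0.0215,-0.0127,0,-2,0],[1,0.0024,-0.043,-0.0139,0,-4,0]]

```text
t: 11.7
tcp_pos: [0.576, -0.0174, 0.0996]
orientation: [-1.147, 1.309, -1.303]
force: [1.0, 1.1, 0.7]
gripper_width: 0.0002
```

```bash
python3 plan.py keep 4,33,100,35,11 ; echo; python3 plan.py keep -34,30,100,35,6 -34,29,78,35,2 -34,28,56,35,2 -34,28,56,35,1
```

```text
t 11.7 phi_m 69.4 r_m 44.8 z 99.6 jawphi 87.9 | Ft 1.23 Fr 0.85 Fz 0.67 tau(pxF) -0.073 Mz 0.017 sum -0.056
[[1, 0.0047, 0.0, -0.0044, 0.0, -7.64, 0.0], [1, 0.0099, 0.0, -0.0081, 0.0, -15.27, 0.0], [1, 0.0156, 0.0, -0.011, 0.0, -22.91, 0.0], [1, 0.0216, 0.0, -0.0132, 0.0, -30.55, 0.0], [1, 0.0279, 0.0, -0.0146, 0.0, -38.18, 0.0], [1, 0.0343, 0.0, -0.0151, 0.0, -45.82, 0.0], [1, 0.0407, 0.0, -0.0148, 0.0, -53.45, 0.0], [1, 0.047, 0.0, -0.0136, 0.0, -61.09, 0.0], [1, 0.0531, 0.0, -0.0116, 0.0, -68.73, 0.0], [1, 0.0588, 0.0, -0.0088, 0.0, -76.36, 0.0], [1, 0.0642, 0.0, -0.0053, 0.0, -84.0, 0.0]]

t 11.7 phi_m 69.4 r_m 44.8 z 99.6 jawphi 87.9 | Ft 1.23 Fr 0.85 Fz 0.67 tau(pxF) -0.073 Mz 0.017 sum -0.056
[[1, 0.0038, 0.0, -0.0032, 0.0, -6.33, 0.0], [1, 0.0079, 0.0, -0.0059, 0.0, -12.67, 0.0], [1, 0.0122, 0.0, -0.0082, 0.0, -19.0, 0.0], [1, 0.0166, 0.0, -0.01, 0.0, -25.33, 0.0], [1, 0.0212, 0.0, -0.0113, 0.0, -31.67, 0.0], [1, 0.0259, 0.0, -0.0122, 0.0, -38.0, 0.0], [1, 0.0256, 0.011, -0.0118, 0.0, -38.0, 0.0], [1, 0.0253, 0.022, -0.0114, 0.0, -38.0, 0.0], [1, 0.025, 0.033, -0.011, 0.0, -38.0, 0.0], [1, 0.0247, 0.044, -0.0106, 0.0, -38.0, 0.0], [1, 0.0247, 0.044, -0.0106, 0.0, -38.0, 0.0]]
```

>>> arm_command:
  rows:
    - [[1,0.0047,0,-0.0044,0,-7.64,0],[1,0.0099,0,-0.0081,0,-15.27,0],[1,0.0156,0,-0.011,0,-22.91,0],[1,0.0216,0,-0.0132,0,-30.55,0],[1,0.0279,0,-0.0146,0,-38.18,0],[1,0.0343,0,-0.0151,0,-45.82,0],[1,0.0407,0,-0.0148,0,-53.45,0],[1,0.047,0,-0.0136,0,-61.09,0],[1,0.0531,0,-0.0116,0,-68.73,0],[1,0.0588,0,-0.0088,0,-76.36,0],[1,0.0642,0,-0.0053,0,-84,0]]

```text
t: 12.8
tcp_pos: [0.563, -0.0808, 0.0999]
orientation: [-1.563, 0.184, -0.181]
force: [-0.1, 0.1, 0.1]
gripper_width: 0.0006
```

```bash
python3 plan.py; python3 - <<'E'
from wing import *
from cell import manip
for n in ("side","top"):
    c=manip.camera(n); np.savez(f"g_{n}.npz",**c); cv2.imwrite(f"pics/g_{n}.png",cv2.resize(c["image"][150:300,290:430] if n=="side" else c["image"][135:255,285:425],None,fx=4.5,fy=4.5,interpolation=cv2.INTER_CUBIC))
E
python3 plan.py
```

```text
t 12.8 phi_m -12.3 r_m 43.6 z 99.9 jawphi 3.6 | Ft 0.10 Fr 0.05 Fz 0.10 tau(pxF) -0.005 Mz -0.011 sum -0.016
t 12.9 phi_m -12.9 r_m 43.5 z 99.9 jawphi 3.9 | Ft -0.11 Fr 0.33 Fz 0.03 tau(pxF) -0.002 Mz -0.034 sum -0.036
```

View pics/g_side.png

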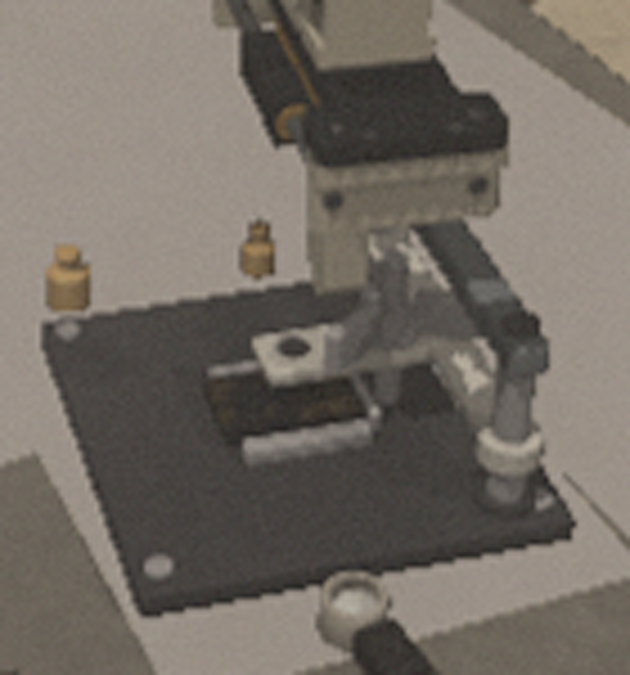

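```bash
python3 - <<'E'
from wing import *
P,u,v=cloud(load("g_side.npz")); Q=w2cl(PC,P)*1e3
rr=np.hypot(Q[:,0],Q[:,1])
m=(rr<50)&(rr>16)&(Q[:,0]<5)&(Q[:,2]>57)&(Q[:,2]<76)&(Q[:,1]<5)
q=Q[m]; ang=np.degrees(np.arctan2(q[:,1]-.4,-(q[:,0]-.5)))
print(len(q))
for a,b in sorted(zip(ang,q.round(0).tolist())): print(round(a),b,end="; ")
E
```

```text
112
-65 [-7.0, -15.0, 60.0]; -51 [-10.0, -13.0, 62.0]; -50 [-10.0, -13.0, 71.0]; -49 [-13.0, -15.0, 59.0]; -48 [-13.0, -15.0, 68.0]; -48 [-13.0, -15.0, 71.0]; -47 [-12.0, -13.0, 60.0]; -47 [-12.0, -13.0, 65.0]; -47 [-19.0, -20.0, 59.0]; -47 [-16.0, -17.0, 71.0]; -46 [-16.0, -16.0, 63.0]; -46 [-16.0, -16.0, 65.0]; -46 [-19.0, -19.0, 63.0]; -46 [-12.0, -12.0, 62.0]; -46 [-19.0, -19.0, 70.0]; -45 [-15.0, -16.0, 67.0]; -44 [-18.0, -17.0, 59.0]; -44 [-21.0, -20.0, 59.0]; -44 [-21.0, -21.0, 67.0]; -44 [-24.0, -23.0, 65.0]; -44 [-21.0, -20.0, 69.0]; -44 [-14.0, -14.0, 59.0]; -44 [-24.0, -23.0, 62.0]; -44 [-18.0, -17.0, 66.0]; -43 [-24.0, -23.0, 67.0]; -43 [-21.0, -19.0, 61.0]; -43 [-21.0, -20.0, 64.0]; -43 [-15.0, -14.0, 73.0]; -43 [-12.0, -11.0, 71.0]; -43 [-18.0, -17.0, 71.0]; -43 [-24.0, -22.0, 69.0]; -43 [-26.0, -24.0, 63.0]; -42 [-15.0, -14.0, 71.0]; -42 [-18.0, -16.0, 73.0]; -42 [-29.0, -27.0, 68.0]; -42 [-36.0, -32.0, 75.0]; -42 [-26.0, -23.0, 58.0]; -42 [-17.0, -15.0, 63.0]; -42 [-32.0, -29.0, 72.0]; -41 [-23.0, -21.0, 70.0]; -41 [-20.0, -18.0, 70.0]; -41 [-26.0, -23.0, 65.0]; -41 [
[... 1113 characters left out ...]
-36 [-38.0, -28.0, 66.0]; -36 [-38.0, -27.0, 72.0]; -36 [-19.0, -14.0, 71.0]; -36 [-37.0, -27.0, 62.0]; -36 [-40.0, -28.0, 59.0]; -35 [-40.0, -28.0, 61.0]; -35 [-40.0, -28.0, 66.0]; -35 [-40.0, -28.0, 68.0]; -35 [-27.0, -19.0, 71.0]; -35 [-37.0, -26.0, 69.0]; -34 [-29.0, -20.0, 73.0]; -34 [-37.0, -25.0, 73.0]; -34 [-32.0, -21.0, 72.0]; -34 [-39.0, -26.0, 62.0]; -33 [-26.0, -17.0, 73.0]; -33 [-21.0, -14.0, 72.0]; -33 [-39.0, -25.0, 71.0]; -33 [-34.0, -22.0, 73.0]; -33 [-29.0, -18.0, 74.0]; -32 [-39.0, -24.0, 68.0]; -32 [-23.0, -15.0, 73.0]; -32 [-39.0, -24.0, 73.0]; -32 [-21.0, -13.0, 73.0]; -32 [-18.0, -11.0, 72.0]; -30 [-18.0, -10.0, 74.0]; -30 [-15.0, -9.0, 72.0]; -29 [-30.0, -16.0, 71.0];
```

>>> arm_command:
  rows:
    - [[1,0.0038,0,-0.0032,0,-6.33,0],[1,0.0079,0,-0.0059,0,-12.67,0],[1,0.0122,0,-0.0082,0,-19,0],[1,0.0166,0,-0.01,0,-25.33,0],[1,0.0212,0,-0.0113,0,-31.67,0],[1,0.0259,0,-0.0122,0,-38,0],[1,0.0256,0.011,-0.0118,0,-38,0],[1,0.0253,0.022,-0.0114,0,-38,0],[1,0.025,0.033,-0.011,0,-38,0],[1,0.0247,0.044,-0.0106,0,-38,0],[1,0.0247,0.044,-0.0106,0,-38,0]]

```text
t: 14.0
tcp_pos: [0.5826, -0.0962, 0.0532]
orientation: [-1.542, -0.327, 0.337]
force: [-0.4, 0.2, -0.7]
gripper_width: 0.0008
```

```bash
python3 plan.py keep -34,21.5,56,35,3 -14,21.5,55,35,9
```

```text
t 14.0 phi_m -40.7 r_m 39.7 z 53.2 jawphi -34.0 | Ft 0.36 Fr 0.25 Fz -0.72 tau(pxF) -0.019 Mz -0.044 sum -0.064
[[1, -0.0, 0.0, 0.0022, 0.0, 0.0, 0.0], [1, -0.0, 0.0, 0.0043, 0.0, 0.0, 0.0], [1, -0.0, 0.0, 0.0065, 0.0, 0.0, 0.0], [1, -0.0008, 0.0001, 0.0079, 0.0, 2.22, 0.0], [1, -0.0016, 0.0002, 0.0093, 0.0, 4.44, 0.0], [1, -0.0023, 0.0003, 0.0107, 0.0, 6.67, 0.0], [1, -0.0029, 0.0004, 0.0122, 0.0, 8.89, 0.0], [1, -0.0035, 0.0006, 0.0136, 0.0, 11.11, 0.0], [1, -0.004, 0.0007, 0.0152, 0.0, 13.33, 0.0], [1, -0.0045, 0.0008, 0.0167, 0.0, 15.56, 0.0], [1, -0.0049, 0.0009, 0.0182, 0.0, 17.78, 0.0], [1, -0.0052, 0.001, 0.0198, 0.0, 20.0, 0.0]]
```

>>> arm_command:
  rows:
    - [[1,0,0,0.0022,0,0,0],[1,0,0,0.0043,0,0,0],[1,0,0,0.0065,0,0,0],[1,-0.0008,0.0001,0.0079,0,2.22,0],[1,-0.0016,0.0002,0.0093,0,4.44,0],[1,-0.0023,0.0003,0.0107,0,6.67,0],[1,-0.0029,0.0004,0.0122,0,8.89,0],[1,-0.0035,0.0006,0.0136,0,11.11,0],[1,-0.004,0.0007,0.0152,0,13.33,0],[1,-0.0045,0.0008,0.0167,0,15.56,0],[1,-0.0049,0.0009,0.0182,0,17.78,0],[1,-0.0052,0.001,0.0198,0,20,0]]

```text
t: 15.2
tcp_pos: [0.5729, -0.084, 0.0557]
orientation: [-1.574, -0.059, 0.058]
force: [1.2, -9.1, -2.5]
gripper_width: 0.0002
```

```bash
python3 plan.py keep 4,21.5,54.1,35,9
```

```text
t 15.2 phi_m -18.4 r_m 36.3 z 55.7 jawphi -13.9 | Ft -9.16 Fr 0.18 Fz -2.48 tau(pxF) 0.329 Mz 0.058 sum 0.387
[[1, -0.0007, 0.0001, 0.0012, 0.0, 2.0, 0.0], [1, -0.0014, 0.0002, 0.0025, 0.0, 4.0, 0.0], [1, -0.0021, 0.0003, 0.0038, 0.0, 6.0, 0.0], [1, -0.0027, 0.0004, 0.0051, 0.0, 8.0, 0.0], [1, -0.0032, 0.0005, 0.0064, 0.0, 10.0, 0.0], [1, -0.0037, 0.0006, 0.0077, 0.0, 12.0, 0.0], [1, -0.0042, 0.0007, 0.0091, 0.0, 14.0, 0.0], [1, -0.0046, 0.0008, 0.0105, 0.0, 16.0, 0.0], [1, -0.0049, 0.0009, 0.0119, 0.0, 18.0, 0.0]]
```

>>> arm_command:
  rows:
    - [[1,-0.0007,0.0001,0.0012,0,2,0],[1,-0.0014,0.0002,0.0025,0,4,0],[1,-0.0021,0.0003,0.0038,0,6,0],[1,-0.0027,0.0004,0.0051,0,8,0],[1,-0.0032,0.0005,0.0064,0,10,0],[1,-0.0037,0.0006,0.0077,0,12,0],[1,-0.0042,0.0007,0.0091,0,14,0],[1,-0.0046,0.0008,0.0105,0,16,0],[1,-0.0049,0.0009,0.0119,0,18,0]]

```text
t: 16.1
tcp_pos: [0.5663, -0.0722, 0.0546]
orientation: [-1.567, 0.189, -0.188]
force: [-0.6, -9.7, -1.0]
gripper_width: 0.0003
```

```bash
python3 plan.py keep 24,21.5,53.1,35,10
```

```text
t 16.1 phi_m 0.3 r_m 36.0 z 54.6 jawphi 4.1 | Ft -9.66 Fr -1.12 Fz -1.01 tau(pxF) 0.372 Mz 0.082 sum 0.454
[[1, -0.0007, 0.0001, 0.0012, 0.0, 2.0, 0.0], [1, -0.0014, 0.0002, 0.0025, 0.0, 4.0, 0.0], [1, -0.0021, 0.0003, 0.0038, 0.0, 6.0, 0.0], [1, -0.0027, 0.0004, 0.0051, 0.0, 8.0, 0.0], [1, -0.0032, 0.0005, 0.0064, 0.0, 10.0, 0.0], [1, -0.0037, 0.0006, 0.0077, 0.0, 12.0, 0.0], [1, -0.0042, 0.0007, 0.0091, 0.0, 14.0, 0.0], [1, -0.0046, 0.0008, 0.0105, 0.0, 16.0, 0.0], [1, -0.0049, 0.0009, 0.0119, 0.0, 18.0, 0.0], [1, -0.0052, 0.001, 0.0133, 0.0, 20.0, 0.0]]
```

>>> arm_command:
  rows:
    - [[1,-0.0007,0.0001,0.0012,0,2,0],[1,-0.0014,0.0002,0.0025,0,4,0],[1,-0.0021,0.0003,0.0038,0,6,0],[1,-0.0027,0.0004,0.0051,0,8,0],[1,-0.0032,0.0005,0.0064,0,10,0],[1,-0.0037,0.0006,0.0077,0,12,0],[1,-0.0042,0.0007,0.0091,0,14,0],[1,-0.0046,0.0008,0.0105,0,16,0],[1,-0.0049,0.0009,0.0119,0,18,0],[1,-0.0052,0.001,0.0133,0,20,0]]

```text
t: 17.1
tcp_pos: [0.5639, -0.0579, 0.0534]
orientation: [-1.525, 0.462, -0.461]
force: [-2.2, -9.2, -0.5]
gripper_width: 0.0008
```

```bash
python3 plan.py keep 34,21.5,52.6,35,5
```

```text
t 17.1 phi_m 20.5 r_m 35.7 z 53.4 jawphi 24.1 | Ft -9.01 Fr -2.76 Fz -0.52 tau(pxF) 0.381 Mz 0.012 sum 0.393
[[1, -0.0007, 0.0001, 0.0012, 0.0, 2.0, 0.0], [1, -0.0014, 0.0002, 0.0025, 0.0, 4.0, 0.0], [1, -0.0021, 0.0003, 0.0038, 0.0, 6.0, 0.0], [1, -0.0027, 0.0004, 0.0051, 0.0, 8.0, 0.0], [1, -0.0032, 0.0005, 0.0064, 0.0, 10.0, 0.0]]
```

>>> arm_command:
  rows:
    - [[1,-0.0007,0.0001,0.0012,0,2,0],[1,-0.0014,0.0002,0.0025,0,4,0],[1,-0.0021,0.0003,0.0038,0,6,0],[1,-0.0027,0.0004,0.0051,0,8,0],[1,-0.0032,0.0005,0.0064,0,10,0]]

```text
t: 17.6
tcp_pos: [0.5646, -0.0508, 0.0529]
orientation: [-1.491, 0.598, -0.596]
force: [-2.6, -8.9, -0.6]
gripper_width: 0.0006
```

```bash
python3 plan.py keep 44,21.5,52.1,35,5
```

```text
t 17.6 phi_m 30.5 r_m 35.5 z 52.9 jawphi 34.1 | Ft -8.51 Fr -3.78 Fz -0.57 tau(pxF) 0.383 Mz 0.027 sum 0.410
[[1, -0.0007, 0.0001, 0.0012, 0.0, 2.0, 0.0], [1, -0.0014, 0.0002, 0.0025, 0.0, 4.0, 0.0], [1, -0.0021, 0.0003, 0.0038, 0.0, 6.0, 0.0], [1, -0.0027, 0.0004, 0.0051, 0.0, 8.0, 0.0], [1, -0.0032, 0.0005, 0.0064, 0.0, 10.0, 0.0]]
```

>>> arm_command:
  rows:
    - [[1,-0.0007,0.0001,0.0012,0,2,0],[1,-0.0014,0.0002,0.0025,0,4,0],[1,-0.0021,0.0003,0.0038,0,6,0],[1,-0.0027,0.0004,0.0051,0,8,0],[1,-0.0032,0.0005,0.0064,0,10,0]]

```text
t: 18.1
tcp_pos: [0.5664, -0.044, 0.0523]
orientation: [-1.449, 0.733, -0.731]
force: [-3.9, -9.5, 0.2]
gripper_width: 0.0007
```

```bash
python3 plan.py keep 54,21.5,51.6,35,5
```

```text
t 18.1 phi_m 40.4 r_m 35.3 z 52.3 jawphi 44.1 | Ft -9.11 Fr -4.75 Fz 0.20 tau(pxF) 0.424 Mz -0.040 sum 0.383
[[1, -0.0007, 0.0001, 0.0012, 0.0, 2.0, 0.0], [1, -0.0014, 0.0002, 0.0025, 0.0, 4.0, 0.0], [1, -0.0021, 0.0003, 0.0038, 0.0, 6.0, 0.0], [1, -0.0027, 0.0004, 0.0051, 0.0, 8.0, 0.0], [1, -0.0032, 0.0005, 0.0064, 0.0, 10.0, 0.0]]
```

Still free (0.38–0.41 N m). Continue in 10° steps.

>>> arm_command:
  rows:
    - [[1,-0.0007,0.0001,0.0012,0,2,0],[1,-0.0014,0.0002,0.0025,0,4,0],[1,-0.0021,0.0003,0.0038,0,6,0],[1,-0.0027,0.0004,0.0051,0,8,0],[1,-0.0032,0.0005,0.0064,0,10,0]]

```text
t: 18.6
tcp_pos: [0.5691, -0.0374, 0.0517]
orientation: [-1.397, 0.868, -0.864]
force: [-4.7, -8.6, 1.6]
gripper_width: 0.0005
```

```bash
python3 plan.py keep 64,21.5,51.1,35,5|head -1
```

```text
t 18.6 phi_m 50.1 r_m 35.6 z 51.7 jawphi 54.1 | Ft -8.38 Fr -5.12 Fz 1.60 tau(pxF) 0.408 Mz 0.005 sum 0.413
```

>>> arm_command:
  rows:
    - [[1,-0.0007,0.0001,0.0012,0,2,0],[1,-0.0014,0.0002,0.0025,0,4,0],[1,-0.0021,0.0003,0.0038,0,6,0],[1,-0.0027,0.0004,0.0051,0,8,0],[1,-0.0032,0.0005,0.0064,0,10,0]]

```text
t: 19.1
tcp_pos: [0.5727, -0.0312, 0.0511]
orientation: [-1.336, 1.001, -0.996]
force: [-6.5, -7.3, 2.6]
gripper_width: 0.0002
```

```bash
python3 plan.py keep 74,21.5,50.6,35,5|head -1
```

```text
t 19.1 phi_m 59.6 r_m 36.0 z 51.1 jawphi 64.1 | Ft -8.60 Fr -4.52 Fz 2.62 tau(pxF) 0.407 Mz 0.017 sum 0.424
```

>>> arm_command:
  rows:
    - [[1,-0.0007,0.0001,0.0012,0,2,0],[1,-0.0014,0.0002,0.0025,0,4,0],[1,-0.0021,0.0003,0.0038,0,6,0],[1,-0.0027,0.0004,0.0051,0,8,0],[1,-0.0032,0.0005,0.0064,0,10,0]]

```text
t: 19.6
tcp_pos: [0.5773, -0.0259, 0.0505]
orientation: [-1.265, 1.133, -1.126]
force: [-7.0, -6.6, 4.4]
gripper_width: 0.0004
```

```bash
python3 plan.py keep 84,21.5,50.1,35,5|head -1
```

```text
t 19.6 phi_m 69.0 r_m 36.4 z 50.5 jawphi 74.0 | Ft -8.21 Fr -5.08 Fz 4.37 tau(pxF) 0.408 Mz 0.002 sum 0.410
```

>>> arm_command:
  rows:
    - [[1,-0.0007,0.0001,0.0012,0,2,0],[1,-0.0014,0.0002,0.0025,0,4,0],[1,-0.0021,0.0003,0.0038,0,6,0],[1,-0.0027,0.0004,0.0051,0,8,0],[1,-0.0032,0.0005,0.0064,0,10,0]]

```text
t: 20.1
tcp_pos: [0.5828, -0.0215, 0.0498]
orientation: [-1.184, 1.263, -1.254]
force: [-8.2, -4.7, 4.2]
gripper_width: 0.0007
```

```bash
python3 plan.py keep 92,21.5,49.6,35,4
```

```text
t 20.1 phi_m 78.4 r_m 36.6 z 49.8 jawphi 84.1 | Ft -8.36 Fr -4.42 Fz 4.25 tau(pxF) 0.401 Mz 0.039 sum 0.440
[[1, -0.0007, 0.0001, 0.0012, 0.0, 2.0, 0.0], [1, -0.0014, 0.0003, 0.0025, 0.0, 4.0, 0.0], [1, -0.0021, 0.0004, 0.0038, 0.0, 6.0, 0.0], [1, -0.0027, 0.0005, 0.0051, 0.0, 8.0, 0.0]]
```

>>> arm_command:
  rows:
    - [[1,-0.0007,0.0001,0.0012,0,2,0],[1,-0.0014,0.0003,0.0025,0,4,0],[1,-0.0021,0.0004,0.0038,0,6,0],[1,-0.0027,0.0005,0.0051,0,8,0]]

```text
t: 20.5
tcp_pos: [0.5879, -0.0187, 0.0493]
orientation: [-1.112, 1.365, -1.355]
force: [-8.2, -3.0, 4.2]
gripper_width: 0.0004
```

```bash
python3 plan.py keep 92,33,49.6,35,2 88,33,95,35,2
```

```text
t 20.5 phi_m 86.1 r_m 36.7 z 49.3 jawphi 92.1 | Ft -7.82 Fr -3.77 Fz 4.16 tau(pxF) 0.367 Mz -0.011 sum 0.356
[[1, 0.0, 0.0, -0.0058, 0.0, 0.0, 0.0], [1, 0.0, 0.0, -0.0115, 0.0, 0.0, 0.0], [1, 0.0012, -0.0227, -0.0127, 0.0, -2.0, 0.0], [1, 0.0024, -0.0454, -0.0139, 0.0, -4.0, 0.0]]
```

>>> arm_command:
  rows:
    - [[1,0,0,-0.0058,0,0,0],[1,0,0,-0.0115,0,0,0],[1,0.0012,-0.0227,-0.0127,0,-2,0],[1,0.0024,-0.0454,-0.0139,0,-4,0]]

```text
t: 20.9
tcp_pos: [0.576, -0.0173, 0.0948]
orientation: [-1.146, 1.309, -1.303]
force: [0.4, -0.2, 0.5]
gripper_width: 0.0006
```

>>> arm_command:
  rows:
    - [[1,0.0047,0,-0.0044,0,-7.64,0],[1,0.0099,0,-0.0081,0,-15.27,0],[1,0.0156,0,-0.011,0,-22.91,0],[1,0.0216,0,-0.0132,0,-30.55,0],[1,0.0279,0,-0.0146,0,-38.18,0],[1,0.0343,0,-0.0151,0,-45.82,0],[1,0.0407,0,-0.0148,0,-53.45,0],[1,0.047,0,-0.0136,0,-61.09,0],[1,0.0531,0,-0.0116,0,-68.73,0],[1,0.0588,0,-0.0088,0,-76.36,0],[1,0.0642,0,-0.0053,0,-84,0]]

```text
t: 22.0
tcp_pos: [0.5631, -0.0807, 0.095]
orientation: [-1.563, 0.184, -0.181]
force: [-0.4, -0.9, 0.1]
gripper_width: 0.0006
```

```bash
python3 plan.py keep 4,33,95,35,11 |head -1; python3 plan.py keep -34,29,95,35,6 -34,28,50,35,4 -34,28,50,35,1;  python3 - <<'E'
from wing import *
from cell import manip
c=manip.camera("side"); np.savez("k_side.npz",**c); cv2.imwrite("pics/k_side.png",cv2.resize(c["image"][150:300,290:430],None,fx=4.5,fy=4.5,interpolation=cv2.INTER_CUBIC))
P,u,v=cloud(c); Q=w2cl(PC,P)*1e3
rr=np.hypot(Q[:,0],Q[:,1])
for lo,hi in((52,70),):
  m=(rr<50)&(rr>16)&(Q[:,0]<5)&(Q[:,2]>lo)&(Q[:,2]<hi)&(Q[:,1]<0)
  q=Q[m]; print(len(q)); vx,vy,x0,y0=cv2.fitLine(q[:,:2].astype(np.float32),cv2.DIST_HUBER,0,.01,.01).ravel(); print(np.degrees(np.arctan2(vy,-vx)),x0,y0,q[:,2].max())
E
```

```text
t 22.0 phi_m -12.2 r_m 43.4 z 95.0 jawphi 3.6 | Ft -0.93 Fr 0.48 Fz 0.13 tau(pxF) 0.030 Mz 0.027 sum 0.057
t 22.0 phi_m -12.2 r_m 43.4 z 95.0 jawphi 3.6 | Ft -0.93 Fr 0.48 Fz 0.13 tau(pxF) 0.030 Mz 0.027 sum 0.057
[[1, 0.0038, 0.0, -0.003, 0.0, -6.33, 0.0], [1, 0.0078, 0.0, -0.0056, 0.0, -12.67, 0.0], [1, 0.012, 0.0, -0.0077, 0.0, -19.0, 0.0], [1, 0.0163, 0.0, -0.0094, 0.0, -25.33, 0.0], [1, 0.0208, 0.0, -0.0106, 0.0, -31.67, 0.0], [1, 0.0253, 0.0, -0.0114, 0.0, -38.0, 0.0], [1, 0.0251, 0.0112, -0.0112, 0.0, -38.0, 0.0], [1, 0.025, 0.0225, -0.011, 0.0, -38.0, 0.0], [1, 0.0248, 0.0338, -0.0108, 0.0, -38.0, 0.0], [1, 0.0247, 0.045, -0.0106, 0.0, -38.0, 0.0], [1, 0.0247, 0.045, -0.0106, 0.0, -38.0, 0.0]]
106
149.67628 -25.681538 -21.735182 68.13014566040198
```

View pics/k_side.png

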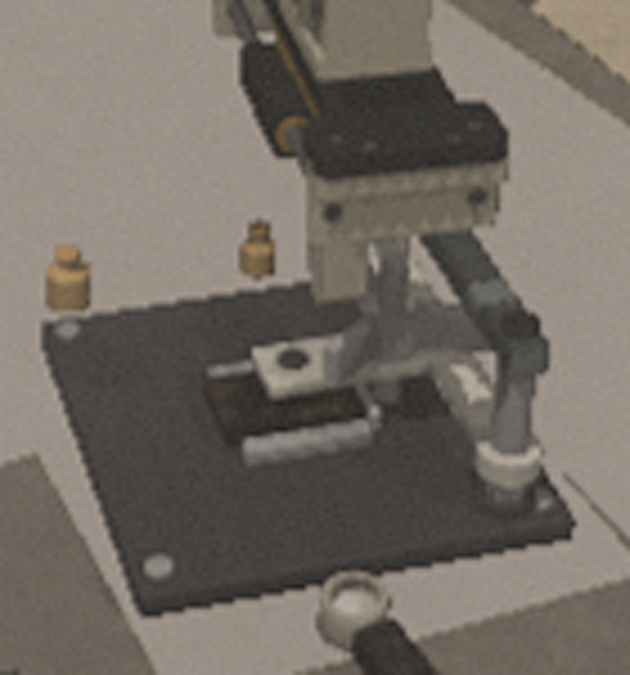

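>>> arm_command:
  rows:
    - [[1,0.0038,0,-0.003,0,-6.33,0],[1,0.0078,0,-0.0056,0,-12.67,0],[1,0.012,0,-0.0077,0,-19,0],[1,0.0163,0,-0.0094,0,-25.33,0],[1,0.0208,0,-0.0106,0,-31.67,0],[1,0.0253,0,-0.0114,0,-38,0],[1,0.0251,0.0112,-0.0112,0,-38,0],[1,0.025,0.0225,-0.011,0,-38,0],[1,0.0248,0.0338,-0.0108,0,-38,0],[1,0.0247,0.045,-0.0106,0,-38,0],[1,0.0247,0.045,-0.0106,0,-38,0]]

```text
t: 23.15
tcp_pos: [0.5827, -0.0961, 0.0472]
orientation: [-1.542, -0.327, 0.337]
force: [0.3, 1.1, 0.0]
gripper_width: 0.0003
```

```bash
python3 plan.py keep -34,21.5,50,35,3 -28,21.5,49.7,35,3
```

```text
t 23.15 phi_m -40.6 r_m 39.6 z 47.2 jawphi -34.0 | Ft 0.76 Fr -0.82 Fz 0.01 tau(pxF) -0.012 Mz 0.027 sum 0.015
[[1, -0.0, 0.0, 0.0022, 0.0, 0.0, 0.0], [1, -0.0, 0.0, 0.0043, 0.0, 0.0, 0.0], [1, -0.0, 0.0, 0.0065, 0.0, 0.0, 0.0], [1, -0.0007, 0.0001, 0.0077, 0.0, 2.0, 0.0], [1, -0.0014, 0.0002, 0.009, 0.0, 4.0, 0.0], [1, -0.0021, 0.0003, 0.0103, 0.0, 6.0, 0.0]]
```

>>> arm_command:
  rows:
    - [[1,0,0,0.0022,0,0,0],[1,0,0,0.0043,0,0,0],[1,0,0,0.0065,0,0,0],[1,-0.0007,0.0001,0.0077,0,2,0],[1,-0.0014,0.0002,0.009,0,4,0],[1,-0.0021,0.0003,0.0103,0,6,0]]

```text
t: 23.75
tcp_pos: [0.58, -0.0903, 0.0504]
orientation: [-1.56, -0.251, 0.25]
force: [3.7, -8.7, -3.3]
gripper_width: 0.0001
```

```bash
python3 plan.py keep -22,21.5,49.4,35,3
```

```text
t 23.75 phi_m -31.0 r_m 35.8 z 50.4 jawphi -28.0 | Ft -9.47 Fr -0.25 Fz -3.27 tau(pxF) 0.345 Mz 0.097 sum 0.442
[[1, -0.0007, 0.0001, 0.0012, 0.0, 2.0, 0.0], [1, -0.0014, 0.0002, 0.0025, 0.0, 4.0, 0.0], [1, -0.0021, 0.0003, 0.0038, 0.0, 6.0, 0.0]]
```

>>> arm_command:
  rows:
    - [[1,-0.0007,0.0001,0.0012,0,2,0],[1,-0.0014,0.0002,0.0025,0,4,0],[1,-0.0021,0.0003,0.0038,0,6,0]]

```text
t: 24.05
tcp_pos: [0.5771, -0.0883, 0.0501]
orientation: [-1.569, -0.169, 0.167]
force: [2.1, -8.5, -2.3]
gripper_width: 0.0004
```

```bash
python3 plan.py keep -16,21.5,49.1,35,3
```

```text
t 24.05 phi_m -26.4 r_m 36.2 z 50.1 jawphi -21.9 | Ft -8.78 Fr 0.42 Fz -2.26 tau(pxF) 0.309 Mz 0.056 sum 0.365
[[1, -0.0007, 0.0001, 0.0012, 0.0, 2.0, 0.0], [1, -0.0014, 0.0002, 0.0025, 0.0, 4.0, 0.0], [1, -0.0021, 0.0003, 0.0038, 0.0, 6.0, 0.0]]
```

>>> arm_command:
  rows:
    - [[1,-0.0007,0.0001,0.0012,0,2,0],[1,-0.0014,0.0002,0.0025,0,4,0],[1,-0.0021,0.0003,0.0038,0,6,0]]

```text
t: 24.35
tcp_pos: [0.574, -0.0851, 0.0498]
orientation: [-1.574, -0.087, 0.085]
force: [2.4, -8.4, -2.2]
gripper_width: 0.0004
```

```bash
python3 plan.py keep -10,21.5,48.8,35,3
```

```text
t 24.35 phi_m -20.3 r_m 36.2 z 49.8 jawphi -15.9 | Ft -8.71 Fr -0.85 Fz -2.22 tau(pxF) 0.333 Mz 0.098 sum 0.431
[[1, -0.0007, 0.0001, 0.0012, 0.0, 2.0, 0.0], [1, -0.0014, 0.0002, 0.0025, 0.0, 4.0, 0.0], [1, -0.0021, 0.0003, 0.0038, 0.0, 6.0, 0.0]]
```

>>> arm_command:
  rows:
    - [[1,-0.0007,0.0001,0.0012,0,2,0],[1,-0.0014,0.0002,0.0025,0,4,0],[1,-0.0021,0.0003,0.0038,0,6,0]]

```text
t: 24.65
tcp_pos: [0.5713, -0.0817, 0.0495]
orientation: [-1.575, -0.004, 0.003]
force: [1.4, -10.3, -2.1]
gripper_width: 0.0005
```

```bash
python3 plan.py keep -4,21.5,48.5,35,3|head -1
```

```text
t 24.65 phi_m -14.5 r_m 36.2 z 49.5 jawphi -9.9 | Ft -10.33 Fr -0.53 Fz -2.11 tau(pxF) 0.385 Mz 0.081 sum 0.467
```

>>> arm_command:
  rows:
    - [[1,-0.0007,0.0001,0.0012,0,2,0],[1,-0.0014,0.0002,0.0025,0,4,0],[1,-0.0021,0.0003,0.0038,0,6,0]]

```text
t: 24.95
tcp_pos: [0.569, -0.0781, 0.0492]
orientation: [-1.574, 0.078, -0.079]
force: [0.6, -11.1, -1.5]
gripper_width: 0.0003
```

```bash
python3 plan.py keep 2,21.5,48.2,35,3|head -1
```

```text
t 24.95 phi_m -8.6 r_m 36.2 z 49.2 jawphi -4.0 | Ft -11.07 Fr -0.84 Fz -1.45 tau(pxF) 0.419 Mz 0.036 sum 0.454
```

>>> arm_command:
  rows:
    - [[1,-0.0007,0.0001,0.0012,0,2,0],[1,-0.0014,0.0002,0.0025,0,4,0],[1,-0.0021,0.0003,0.0038,0,6,0]]

```text
t: 25.25
tcp_pos: [0.5671, -0.0743, 0.049]
orientation: [-1.57, 0.16, -0.161]
force: [0.6, -11.9, -1.5]
gripper_width: 0.0003
```

```bash
python3 plan.py keep 8,21.5,47.9,35,3|head -1
```

```text
t 25.25 phi_m -2.9 r_m 36.2 z 49.0 jawphi 2.0 | Ft -11.78 Fr -2.05 Fz -1.51 tau(pxF) 0.470 Mz 0.098 sum 0.569
```

>>> arm_command:
  rows:
    - [[1,-0.0007,0.0001,0.0012,0,2,0],[1,-0.0014,0.0002,0.0025,0,4,0],[1,-0.0021,0.0003,0.0038,0,6,0]]

```text
t: 25.55
tcp_pos: [0.5655, -0.0703, 0.0487]
orientation: [-1.563, 0.243, -0.243]
force: [-1.6, -11.8, -0.9]
gripper_width: 0.0006
```

```bash
python3 plan.py keep 14,21.5,47.6,35,3|head -1
```

```text
t 25.55 phi_m 3.0 r_m 36.2 z 48.7 jawphi 8.0 | Ft -11.86 Fr -1.00 Fz -0.86 tau(pxF) 0.451 Mz 0.036 sum 0.486
```

>>> arm_command:
  rows:
    - [[1,-0.0007,0.0001,0.0012,0,2,0],[1,-0.0014,0.0002,0.0025,0,4,0],[1,-0.0021,0.0003,0.0038,0,6,0]]

```text
t: 25.85
tcp_pos: [0.5645, -0.0662, 0.0484]
orientation: [-1.552, 0.325, -0.325]
force: [-2.5, -14.1, 0.0]
gripper_width: 0.0004
```

```bash
python3 plan.py keep 17,21.5,47.5,35,2
```

```text
t 25.85 phi_m 8.8 r_m 36.1 z 48.4 jawphi 14.0 | Ft -14.15 Fr -2.06 Fz 0.01 tau(pxF) 0.556 Mz 0.015 sum 0.571
[[1, -0.0006, 0.0001, 0.0009, 0.0, 1.5, 0.0], [1, -0.0011, 0.0001, 0.0019, 0.0, 3.0, 0.0]]
```

>>> arm_command:
  rows:
    - [[1,-0.0006,0.0001,0.0009,0,1.5,0],[1,-0.0011,0.0001,0.0019,0,3,0]]

```text
t: 26.05
tcp_pos: [0.5641, -0.0641, 0.0482]
orientation: [-1.546, 0.366, -0.366]
force: [-2.1, -15.3, -0.5]
gripper_width: 0.0002
```

```bash
for i in 1 ; do python3 plan.py; done; python3 plan.py keep 17,30,47.5,35,3 17,33,100,35,3 17,33,100,120,3
```

```text
t 26.05 phi_m 11.7 r_m 36.1 z 48.2 jawphi 17.0 | Ft -15.04 Fr -3.68 Fz -0.49 tau(pxF) 0.623 Mz 0.015 sum 0.638
t 26.05 phi_m 11.7 r_m 36.1 z 48.2 jawphi 17.0 | Ft -15.04 Fr -3.68 Fz -0.49 tau(pxF) 0.623 Mz 0.015 sum 0.638
[[1, 0.0, 0.0, -0.0028, 0.0, 0.0, 0.0], [1, -0.0, 0.0, -0.0057, 0.0, 0.0, 0.0], [1, -0.0, 0.0, -0.0085, 0.0, 0.0, 0.0], [1, -0.0, -0.0175, -0.0095, 0.0, 0.0, 0.0], [1, -0.0, -0.035, -0.0105, 0.0, 0.0, 0.0], [1, -0.0, -0.0525, -0.0115, 0.0, 0.0, 0.0], [1, -0.0283, -0.0525, -0.0115, 0.0, 0.0, 0.0], [1, -0.0567, -0.0525, -0.0115, 0.0, 0.0, 0.0], [1, -0.085, -0.0525, -0.0115, 0.0, 0.0, 0.0]]
```

>>> arm_command:
  rows:
    - [[1,0,0,-0.0028,0,0,0],[1,0,0,-0.0057,0,0,0],[1,0,0,-0.0085,0,0,0],[1,0,-0.0175,-0.0095,0,0,0],[1,0,-0.035,-0.0105,0,0,0],[1,0,-0.06,-0.0115,0,0,0],[1,-0.0283,-0.08,-0.0115,0,0,0],[1,-0.0567,-0.08,-0.0115,0,0,0],[1,-0.1,-0.08,-0.0115,0,0,0],[1,-0.14,-0.08,-0.0115,0,0,0],[1,-0.17,-0.08,-0.0115,0,0,0],[1,-0.17,-0.08,-0.0115,0,0,0]]

```text
t: 27.25
tcp_pos: [0.4025, 0.008, 0.1274]
orientation: [-1.539, 0.368, -0.359]
force: [-0.2, 0.8, -0.7]
gripper_width: 0.0004
```

```bash
python3 st.py; python3 - <<'E'
from wing import *
from cell import manip
for n,sl in (("side",np.s_[150:330,235:445]),("top",np.s_[135:255,285:425])):
    c=manip.camera(n); np.savez(f"m_{n}.npz",**c); cv2.imwrite(f"pics/m_{n}.png",cv2.resize(c["image"][sl],None,fx=3.7,fy=3.7,interpolation=cv2.INTER_CUBIC))
P,u,v=cloud(load("m_top.npz")); Q=w2cl(PC,P)*1e3
rr=np.hypot(Q[:,0],Q[:,1]); m=(rr<45)&(rr>14)&(Q[:,0]<0)&(Q[:,2]>57)&(Q[:,2]<70)
q=Q[m]; print(len(q),np.degrees(np.arctan2(q[:,1]-.4,-(q[:,0]-1))).mean(),q[:,2].mean())
E
```

```text
t 27.25 tcp_cl [-0.2106  0.0306  0.1274] jawyaw-cl 73.11 F_cl [-0.32  0.78 -0.71] M [-0.028 -0.002 -0.031]
54 10.365037054717698 63.72917681665717
```

View pics/m_side.png

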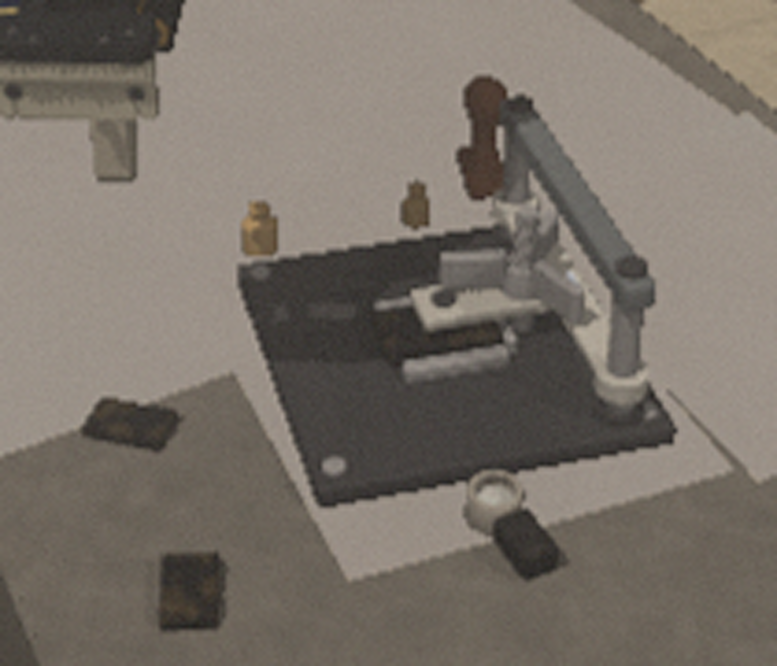

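View pics/m_top.png

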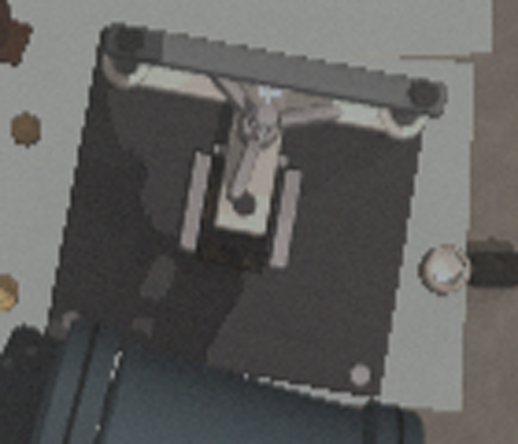

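```bash
python3 -c "
from cell import manip
print(manip.close_job())"
```

```text
the job is handed in; nothing more can be done
None
```

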